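# Issue one brass blank to each job basket and hang the baskets up

## Task

Give every job basket on the bench exactly one brass blank, laid down inside the tray: each time draw the lowest blank out of the mouth of the chute, so that the ones above stay in it and slide down. Load a basket while it stands on the bench; once it is loaded, hang it with its blank by the peak of its handle on a free hook of the stand, one basket to a hook. Leave the remaining blanks in the chute and do not disturb the tool pot, the clock movement or the loupe.

Things in the scene. Friction and masses are not known exactly. Their poses are not given: they have to be found in the camera images.
- chute: Fixed gravity stack chute: blue and clear cheeks (42 mm over all), steel walls, grey base plate 170 x 100 x 12 mm. Origin on the bench, 20 mm to -x of the plate's centre; x points away from the mouth, z up. The column leans back 40 degrees to +x going up, so blanks lie lengthwise in the x-z plane, sloping: mouth end (-x) high, rear end 40 degrees down. Walls reach 165 mm above the bench
- chute_low (a point): centre of the lowest blank's place, 73 mm up (axes as the chute's). The mouth is the lowest 27 mm of the column; keeper strips close the front above. The lowest blank is drawn straight along its slope, up and to -x, 60 mm to be free; the rest then slide down. Cheeks are cut away beside its front 24 mm to 29 mm up the column: grip its 30 mm width there, tool leaning about 45 degrees along the slope
- chute_mid (a point): centre of the column of five blanks (axes as the chute's). The floor tongue under the lowest blank is 20 mm wide (pedestal below it 18 mm), so fingers beside that blank may reach 5 mm or more below its underside, which keeps them off the second blank. Blanks have 5 mm of play lengthwise, 1 mm sideways
- blank1_c (a point): brass blank 1 counted from the bottom of the stack at the start: bar stub 60 x 30 x 20 mm (its own x, y, z), 0.24 kg. The point is its centre; in the chute its x axis points down the slope to the rear, its z axis along the column
- blank2_c (a point): brass blank 2 counted from the bottom of the stack at the start: bar stub 60 x 30 x 20 mm (its own x, y, z), 0.24 kg. The point is its centre; in the chute its x axis points down the slope to the rear, its z axis along the column
- blank3_c (a point): brass blank 3 counted from the bottom of the stack at the start: bar stub 60 x 30 x 20 mm (its own x, y, z), 0.24 kg. The point is its centre; in the chute its x axis points down the slope to the rear, its z axis along the column
- blank4_c (a point): brass blank 4 counted from the bottom of the stack at the start: bar stub 60 x 30 x 20 mm (its own x, y, z), 0.24 kg. The point is its centre; in the chute its x axis points down the slope to the rear, its z axis along the column
- blank5_c (a point): brass blank 5 counted from the bottom of the stack at the start: bar stub 60 x 30 x 20 mm (its own x, y, z), 0.24 kg. The point is its centre; in the chute its x axis points down the slope to the rear, its z axis along the column
- basket1_in (a point): job basket with red grip: open tray 100 (x) x 90 (y) x 32 mm high, walls 3 mm, 0.16 kg. Rigid upright wire handle, 6 mm thick: an arch across the middle (x = 0) from y = -43.5 to +43.5 mm, 72 mm high at the sides, peaked to 94 mm in the middle. The point: centre of the inner floor, 3 mm above the underside. May be absent
- basket1_bar (a point): underside of the peak of that handle's wire (red), 91 mm above the basket's underside: this rests on a hook. Axes as the basket's
- basket1_grip (a point): centre of the red grip block on top of the handle, 24 (x) x 16 (y) x 30 mm high, 111 mm above the basket's underside, to be gripped from above across its 16 mm. Axes as the basket's
- basket2_in (a point): job basket with green grip: open tray 100 (x) x 90 (y) x 32 mm high, walls 3 mm, 0.16 kg. Rigid upright wire handle, 6 mm thick: an arch across the middle (x = 0) from y = -43.5 to +43.5 mm, 72 mm high at the sides, peaked to 94 mm in the middle. The point: centre of the inner floor, 3 mm above the underside. May be absent
- basket2_bar (a point): underside of the peak of that handle's wire (green), 91 mm above the basket's underside: this rests on a hook. Axes as the basket's
- basket2_grip (a point): centre of the green grip block on top of the handle, 24 (x) x 16 (y) x 30 mm high, 111 mm above the basket's underside, to be gripped from above across its 16 mm. Axes as the basket's
- basket3_in (a point): job basket with blue grip: open tray 100 (x) x 90 (y) x 32 mm high, walls 3 mm, 0.16 kg. Rigid upright wire handle, 6 mm thick: an arch across the middle (x = 0) from y = -43.5 to +43.5 mm, 72 mm high at the sides, peaked to 94 mm in the middle. The point: centre of the inner floor, 3 mm above the underside. May be absent
- basket3_bar (a point): underside of the peak of that handle's wire (blue), 91 mm above the basket's underside: this rests on a hook. Axes as the basket's
- basket3_grip (a point): centre of the blue grip block on top of the handle, 24 (x) x 16 (y) x 30 mm high, 111 mm above the basket's underside, to be gripped from above across its 16 mm. Axes as the basket's
- hook1 (a point): hook 1 of the fixed stand: top of the arm where a handle should rest, 205 mm up; stand's axes. The arm (8 mm wire) points to -x, to the robot: its upturned tip is 20 to 32 mm to -x and rises 16 mm above the point; the cross bar carrying the hooks is 74 mm to +x, at most 2 mm above arm height. Hooks 130 mm apart along y; posts 165 mm to either side of hook 2, 80 mm to +x
- hook2 (a point): hook 2 of the fixed stand: top of the arm where a handle should rest, 205 mm up; stand's axes. The arm (8 mm wire) points to -x, to the robot: its upturned tip is 20 to 32 mm to -x and rises 16 mm above the point; the cross bar carrying the hooks is 74 mm to +x, at most 2 mm above arm height. Hooks 130 mm apart along y; posts 165 mm to either side of hook 2, 80 mm to +x
- hook3 (a point): hook 3 of the fixed stand: top of the arm where a handle should rest, 205 mm up; stand's axes. The arm (8 mm wire) points to -x, to the robot: its upturned tip is 20 to 32 mm to -x and rises 16 mm above the point; the cross bar carrying the hooks is 74 mm to +x, at most 2 mm above arm height. Hooks 130 mm apart along y; posts 165 mm to either side of hook 2, 80 mm to +x
- toolpot: wooden pot, 72 mm wide and 85 mm high, with tools standing in it up to 140 mm; bystander. Origin: centre of its underside
- movement: brass clock movement on a round cork block 64 mm wide, 64 mm high in all; bystander. Origin: centre of its underside
- loupe: black eye loupe 32 mm wide, 28 mm high, standing on the bench; bystander. Origin: centre of its underside

How it is judged:
By the outcome, as a careful person would: the job done as asked, in the order asked, and still so for the second after the job is handed in, with the robot touching nothing.
Of basket1, basket2, basket3 only 2 to 3 are there at a start; the rules pass over those that are not, and their reading is None.
At some moment in a run one of basket1, basket2, basket3 may be knocked a few centimetres aside while the robot is not near it.
It also fails if it takes over 210 s, if anything falls off the work surface, if the arm or the gripper's body presses on something with over 40 N, if the wrist force passes 120 N, or if a joint passes its speed limit or range.

## Robot

A 6-joint arm with a two-finger parallel gripper is mounted at the origin on the work surface. World frame = base frame: x ahead of the robot, y to its left, z up, the work surface at z = 0. Lengths are in m, angles in rad, forces in N, time in s.
With the tool pointing down it reaches from about 0.325 to 0.875 m from the base axis. Payload 4.4 kg.
Tool frame: the origin (TCP) lies midway between the tips of the shut fingers; the grasp point (between the pads) lies 19 mm behind it; z points along the fingers, y is the direction in which the jaws open and shut (so a half turn about z gives the same grasp; the last joint's range is limited). The gripper opens to 85 mm and grips with 20 to 120 N. Pads are 22 mm wide; open, the fingers measure 114 mm over their backs; the gripper's body (76 mm by 85 mm) begins 54 mm behind the grasp point. The pads swing forward as they close: fully open they stand 13 mm farther back than shut.
Start: joints at [-1.401, 0.207, 1.542, -0, 1.393, -0.15], TCP at [0.181, -0.546, 0.231] pointing down, gripper open.
Joint ranges: [-2.73, 2.73], [-0.86, 2.22], [0.23, 2.46], [-1.11, 4.25], [0.08, 2.63], [-2.82, 2.82]. Speed limits (rad/s): [2.79, 2.79, 3.14, 3.14, 3.14, 3.14].

## Interface

Orientations are given as a 3x3 rotation matrix whose columns are the frame's x, y, z axes.
In Python, from plant import telemetry, cams, hand_in, nets gives the robot as it stands.
- The arm moves only by the tool step_arm, never from a script. Its argument "steps" is one flat list of numbers, 4 for each row, row after row: the shift along the tool's x, y, z in cm, then the turn about the tool's z in degrees. A call has 1 to 20 rows; each row shifts and turns the commanded pose from where the row before left it, along the tool's axes as they then stand; what a row does not reach is not made up. A row lasts 1/8 s, in which the tool goes at most 62.5 mm and 10.7 degrees, less where a joint would pass 70% of its speed; a pose out of reach is approached as far as the arm can. A call is refused whole if a number of a shift passes 6.25 or a number of a turn 10.7, either way. A call with a gripper value outside its range is refused whole. "gripper" is the finger opening in cm, from 0 to 8.54, set as the call begins (left out, the last holds). The fingers move at their own pace and stop on an object; "squeeze" is the grip in N (left out, the last holds). Time passes only in rows, so rows that do not move let the fingers close. It gives the time, the measured TCP pose, the force and the opening at its end, in the units of the state.
- telemetry.get_state(): the state, without advancing time (a new reading comes with each control period).
- cams.capture(name): name is "scene" or "top" or "wrist"; returns a dict with "pixels" (420x560x3 uint8, red, green, blue), "range_z" (420x560 float32, m along the optical axis (not along the pixel's ray), 0 where there is no reading), "camera_matrix" (3x3 intrinsics, pixels), "cam_to_world" (4x4, takes a point from camera to world coordinates). Camera axes: x right, y up, looking along -z (the intrinsics and any distortion apply to the point x, -y, -z); pixel columns grow to the right and rows downward; lengths in m; the calibration is good to about 2 mm. A picture is of the moment at which its call begins.
- hand_in(): hands the job in, once; it reports no verdict.
Trained networks look in a picture, given as the dict that the camera call returned (one of the last four; its "shot" number tells which), for a name from the list of things; names that differ only in an ending like _2 or _b are one class to them, and where a whole thing is asked for, a point or a joint stands for the part that bears it (a point fixed in the world has none). Each returns a list of dicts, best first, with "score" (0 to 1); they miss things now and then, are a little off and sometimes report something else, mostly with a low value. They report only what shows in the picture. A call takes as long as a camera call.
- nets.spot_in(picture, name): "xyz" ([x, y, z] in m, in world coordinates, good to about 4 mm: the middle of the surface that is visible of it).
The state is a dict: "time": time; "joint_pos": joint angles; "joint_velocities": joint speeds; "joint_torque": joint torques, N m; "ee_pos": TCP position; "eef_rot": TCP orientation; "ft_force": force on the tool from outside, world axes, zero at the start; "wrist_torque": the same for the moment, N m; "opening": finger opening in m.
Only numpy, scipy, OpenCV 4.12 (cv2) and the standard library are available. Lean on these libraries where they do the work, as an engineer would, in place of code of your own. Each camera call takes 0.05 s, during which the arm holds its last target.

## Working session

There is one attempt and no reset: what is moved stays moved. The work goes in short steps, Python scripts to look and compute and a tool call to move; the robot and the scene stay as the last step left them, time stands still between calls to the robot, and variables do not carry over. Pictures are saved under pics/ and viewed, and the job is handed in when it is done.

Besides the shell and the picture viewer there is one more tool, called after "Request:" as a command line: name --argument value ..., lists and objects as JSON in quotes. step_arm: Moves the arm, as the interface text tells. Its arguments: {"type":"object","properties":{"steps":{"type":"array","items":{"type":"number"}},"gripper":{"type":"number"},"squeeze":{"type":"number"}},"required":["steps"]}

```bash
ls; mkdir -p pics
cat > h.py <<'E'
import numpy as np, cv2
from plant import telemetry, cams, nets
def cap(n,save=None):
    c=cams.capture(n)
    if save: cv2.imwrite('pics/'+save,c['pixels'][:,:,::-1])
    return c
def cloud(c):
    K=c['camera_matrix'];d=c['range_z'];v,u=np.mgrid[0:d.shape[0],0:d.shape[1]]
    x=(u-K[0,2])/K[0,0]*d;y=(v-K[1,2])/K[1,1]*d
    P=np.stack([x,-y,-d,np.ones_like(d)],-1)@c['cam_to_world'].T
    P=P[...,:3].copy();P[d==0]=np.nan
    return P
def st():
    s=telemetry.get_state();print('t',round(s['time'],2),'tcp',np.round(s['ee_pos'],4),'open',round(s['opening'],4));print(np.round(s['eef_rot'],3));return s
E
python3 - <<'E'
from h import *
s=st();print(s['joint_pos'])
for n in ['scene','top']:
    c=cap(n,n+'0.png');print(n,np.round(c['cam_to_world'],3).tolist(),c['camera_matrix'].tolist())
    for k in ['chute','chute_low','blank1_c','blank2_c','blank5_c','basket1_grip','basket2_grip','basket3_grip','basket1_in','basket2_in','basket3_in','hook1','hook2','hook3','toolpot','movement','loupe']:
        r=nets.spot_in(c,k);print(k,[(np.round(a['xyz'],3).tolist(),round(a['score'],2)) for a in r[:3]])
E
```

```text
pics
t 0.0 tcp [ 0.1812 -0.5449  0.2301] open 0.0855
[[ 0.949  0.315 -0.   ]
 [ 0.315 -0.949  0.002]
 [ 0.    -0.002 -1.   ]]
[-1.40050082e+00  2.07451495e-01  1.54296819e+00  1.08718590e-05
  1.39350985e+00 -1.50530807e-01]
scene [[-0.835, -0.458, 0.306, 0.856], [0.55, -0.682, 0.481, 0.543], [-0.012, 0.57, 0.821, 1.014], [0.0, 0.0, 0.0, 1.0]] [[519.068337697181, 0.0, 273.9800436387354], [0.0, 519.068337697181, 212.82767890691503], [0.0, 0.0, 1.0]]
chute [([0.512, 0.372, 0.01], 0.65)]
chute_low [([0.509, 0.374, 0.012], 0.57)]
blank1_c [([0.516, 0.3, 0.086], 0.48)]
blank2_c []
blank5_c [([0.484, 0.372, 0.14], 0.74), ([0.472, 0.037, 0.009], 0.55)]
basket1_grip [([0.476, -0.32, 0.018], 0.83), ([0.713, -0.081, 0.016], 0.47)]
basket2_grip []
basket3_grip [([0.468, 0.039, 0.01], 0.87), ([0.475, -0.319, 0.016], 0.19)]
basket1_in [([0.479, -0.324, 0.008], 0.69)]
basket2_in []
basket3_in [([0.475, 0.033, 0.007], 0.65), ([0.717, -0.08, 0.014], 0.48)]
hook1 [([0.718, -0.086, 0.013], 0.65)]
hook2 [([0.718, -0.086, 0.013], 0.65)]
hook3 [([0.718, -0.086, 0.013], 0.65)]
toolpot [([0.706, 0.25, 0.06
[... 440 characters left out ...]

blank2_c [([0.5, 0.311, 0.107], 0.47)]
blank5_c [([0.494, 0.381, 0.146], 0.71), ([0.472, 0.035, 0.002], 0.36)]
basket1_grip [([0.475, -0.316, 0.004], 0.86)]
basket2_grip [([0.474, -0.318, 0.004], 0.38)]
basket3_grip [([0.471, 0.036, 0.006], 0.74)]
basket1_in [([0.48, -0.316, 0.005], 0.57)]
basket2_in [([0.49, 0.376, 0.148], 0.53)]
basket3_in [([0.473, 0.04, 0.006], 0.57)]
hook1 [([0.706, -0.109, 0.01], 0.78), ([0.479, 0.339, 0.011], 0.46)]
hook2 [([0.706, -0.109, 0.01], 0.78), ([0.479, 0.339, 0.011], 0.46)]
hook3 [([0.706, -0.109, 0.01], 0.78), ([0.479, 0.339, 0.011], 0.46)]
toolpot [([0.707, 0.249, 0.06], 0.62)]
movement []
loupe [([0.47, 0.038, 0.004], 0.48), ([0.48, 0.346, 0.012], 0.33)]
```

View pics/scene0.png

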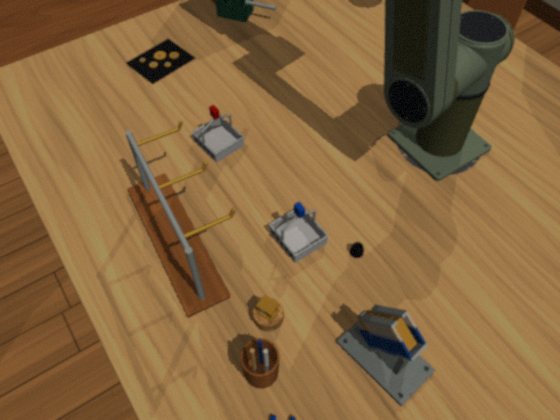

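View pics/top0.png

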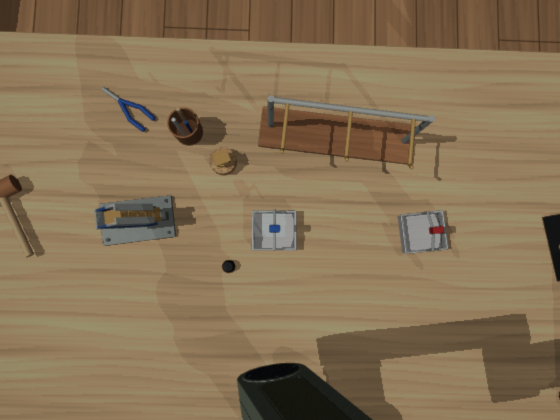

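Run:
```python
from h import *
t=cap('top');s=cap('scene')
np.savez('c0.npz',t=cloud(t),s=cloud(s),ti=t['pixels'],si=s['pixels'])
for n,c in (('top',t),('scene',s)):
    P=cloud(c);im=c['pixels'].astype(int);hsv=cv2.cvtColor(c['pixels'],cv2.COLOR_RGB2HSV)
    z=P[...,2]
    inr=lambda x0,x1,y0,y1,z0,z1:(P[...,0]>x0)&(P[...,0]<x1)&(P[...,1]>y0)&(P[...,1]<y1)&(z>z0)&(z<z1)
    print(n,'bench z',np.nanmedian(z[inr(.35,.65,-.2,-.1,-.05,.05)]))
    # base plate
    m=inr(.38,.6,.2,.5,.007,.018)
    q=P[m][:,:2]
    print('plate',m.sum(),cv2.minAreaRect((q*1000).astype(np.float32)))
    for nm,(x0,x1,y0,y1) in dict(red=(.38,.58,-.42,-.22),blue=(.38,.58,-.07,.14)).items():
        m=inr(x0,x1,y0,y1,.1,.14);g=P[m];print(nm,'grip',m.sum(),g.mean(0).round(4),g.min(0).round(4),g.max(0).round(4))
        m=inr(x0,x1,y0,y1,.026,.04);g=P[m];print(nm,'rim',m.sum(),cv2.minAreaRect((g[:,:2]*1000).astype(np.float32)))
    m=inr(.55,.85,-.35,.2,.19,.235);g=P[m];print('hooks',m.sum())
    yel=m&(hsv[...,0]>15)&(hsv[...,0]<35)&(hsv[...,1]>120)
    k,l,stt,cen=cv2.connectedComponentsWithStats(yel.astype(np.uint8))
    for i in range(1,k):
        if stt[i,4]>8:
            g=P[l==i];print(stt[i].tolist(),g.mean(0).round(4),g.min(0).round(4),g.max(0).round(4), 'fit',cv2.fitLine((g[:,:2]).astype(np.float32),cv2.DIST_HUBER,0,.01,.01).ravel().round(4))
    x0,y0,x1,y1=dict(top=(80,170,200,270),scene=(320,290,450,410))[n]
    cv2.imwrite(f'pics/{n}_chute.png',cv2.resize(c['pixels'][y0:y1,x0:x1,::-1],None,fx=5,fy=5,interpolation=cv2.INTER_CUBIC))
```

```text
top bench z -0.0005695811802688411
plate 1617 ((503.5977478027344, 341.5766906738281), (168.3316650390625, 224.0891876220703), 2.3847126960754395)
red grip 104 [ 0.4756 -0.314   0.1215] [ 0.467  -0.3284  0.1004] [ 0.484  -0.3036  0.1305]
red rim 338 ((476.02996826171875, -317.7372131347656), (94.01534271240234, 105.89599609375), 7.137908935546875)
blue grip 86 [0.4699 0.0384 0.1231] [0.4627 0.0275 0.1012] [0.4774 0.0493 0.1291]
blue rim 382 ((449.5881042480469, 64.57118225097656), (135.82452392578125, 153.4912567138672), 1.1704072952270508)
hooks 1612
[280, 104, 9, 49, 188] [0.6682 0.0234 0.2046] [0.6156 0.0165 0.1989] [0.7191 0.0311 0.2213] fit [ 0.9958 -0.0914  0.6682  0.0234]
[344, 112, 9, 49, 185] [ 0.6568 -0.1056  0.2044] [ 0.6039 -0.1142  0.1971] [ 0.706  -0.0978  0.2202] fit [ 0.995  -0.1     0.6511 -0.1048]
[408, 120, 7, 49, 183] [ 0.6435 -0.2345  0.2045] [ 0.5913 -0.2409  0.1997] [ 0.6938 -0.2269  0.2213] fit [ 0.9956 -0.0933  0.6448 -0.2344]
scene bench z 0.001300766530383357
plate 2748 ((490.49212646484375, 351.20989990234375), (102.326416015625, 188.76353454589844), 8.457201957702637)
red grip 115 [ 0.4788 -0.3157  0.1187] [ 0.4686 -0.3315  0.1015] [ 0.4872 -0.3047  0.1314]
red rim 325 ((477.4720458984375, -319.67376708984375), (95.23894500732422, 105.95040130615234), 6.3974127769470215)
blue grip 147 [0.4742 0.0389 0.1192] [0.4642 0.0228 0.1   ] [0.4806 0.0482 0.1312]
blue rim 426 ((463.5513610839844, 67.9450912475586), (112.85377502441406, 190.0794219970703), 19.484140396118164)
hooks 1561
[137, 120, 45, 26, 201] [ 0.6422 -0.236   0.2058] [ 0.5915 -0.2457  0.1979] [ 0.6962 -0.2277  0.2239] fit [ 0.9945 -0.1046  0.653  -0.237 ]
[159, 161, 48, 28, 219] [ 0.6539 -0.1066  0.2059] [ 0.6038 -0.1156  0.1974] [ 0.7076 -0.0984  0.2276] fit [ 0.9959 -0.0904  0.6472 -0.106 ]
[184, 207, 51, 30, 248] [0.6662 0.0227 0.2062] [0.6161 0.0138 0.1981] [0.7201 0.0307 0.2224] fit [ 0.9962 -0.0869  0.6679  0.023 ]
```

View pics/top_chute.png

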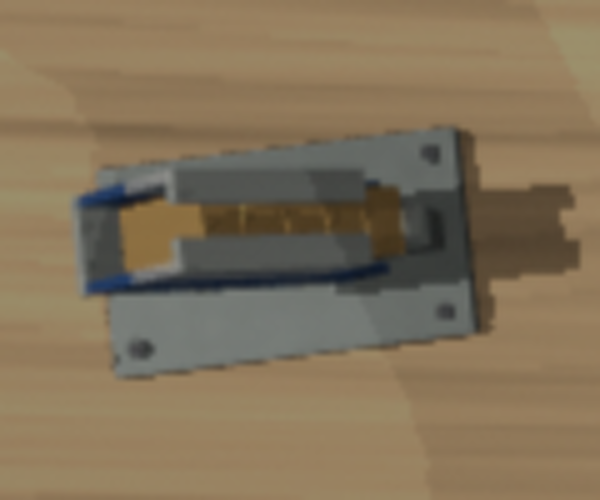

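View pics/scene_chute.png

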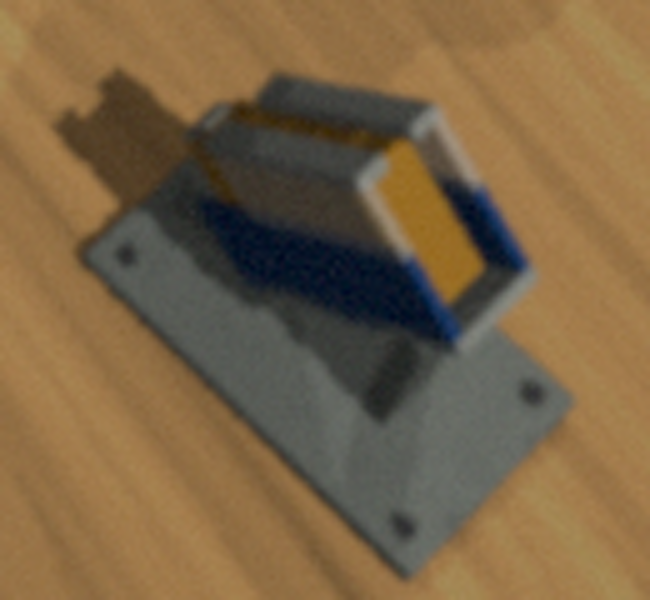

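```bash
cat > fit.py <<'E'
from h import *
def run(t,s,P_):
  for n,im in (('t',t),('s',s)):
    P=P_[n];hsv=cv2.cvtColor(im,cv2.COLOR_RGB2HSV);z=P[...,2]
    inr=lambda x0,x1,y0,y1,z0,z1:(P[...,0]>x0)&(P[...,0]<x1)&(P[...,1]>y0)&(P[...,1]<y1)&(z>z0)&(z<z1)
    def big(m):
        k,l,stt,c=cv2.connectedComponentsWithStats(m.astype(np.uint8));return l==1+np.argmax(stt[1:,4])
    m=big(inr(.40,.6,.22,.48,.006,.018)&(hsv[...,1]<75))
    print(n,'plate',m.sum(),cv2.minAreaRect((P[m][:,:2]*1000).astype(np.float32)))
    for nm,(x0,x1,y0,y1) in dict(red=(.38,.58,-.42,-.22),blue=(.38,.58,-.06,.13)).items():
        m=big(inr(x0,x1,y0,y1,.012,.05)&(hsv[...,1]<75))
        q=P[m&(z>.022)][:,:2]
        print(nm,'rim',len(q),cv2.minAreaRect((q*1000).astype(np.float32)))
        m=inr(x0,x1,y0,y1,.06,.094);q=P[m]
        print(nm,'wire',len(q),q[:,:2].mean(0).round(4),cv2.fitLine(q[:,:2].astype(np.float32),cv2.DIST_HUBER,0,.01,.01).ravel().round(3))
        m=inr(x0,x1,y0,y1,.1255,.14);q=P[m];print(nm,'griptop',len(q),q.mean(0).round(4))
E
python3 - <<'E'
from fit import *
d=np.load('c0.npz');run(d['ti'],d['si'],{'t':d['t'],'s':d['s']})
E
```

```text
t plate 1622 ((488.3617248535156, 362.54364013671875), (100.98855590820312, 170.62948608398438), 8.644171714782715)
red rim 197 ((472.685791015625, -291.0214538574219), (94.00950622558594, 52.07684326171875), 7.109663009643555)
red wire 101 [ 0.4752 -0.3165] [ 0.992  0.125  0.475 -0.317]
red griptop 26 [ 0.4753 -0.3159  0.1273]
blue rim 368 ((471.0547180175781, 38.807151794433594), (94.00154876708984, 101.2357177734375), 1.3008348941802979)
blue wire 96 [0.469 0.038] [1.    0.025 0.469 0.038]
blue griptop 30 [0.4721 0.0394 0.1267]
s plate 2702 ((488.763427734375, 360.9572448730469), (102.18293762207031, 169.32257080078125), 8.198925018310547)
red rim 399 ((477.4999084472656, -319.66510009765625), (95.19670104980469, 105.90116882324219), 6.328721046447754)
red wire 85 [ 0.4804 -0.3183] [ 0.993  0.116  0.475 -0.319]
red griptop 37 [ 0.4781 -0.3187  0.1277]
blue rim 480 ((472.12298583984375, 35.554954528808594), (94.74154663085938, 105.84859466552734), 1.2456533908843994)
blue wire 97 [0.4774 0.0364] [1.    0.016 0.479 0.037]
blue griptop 53 [0.4721 0.0357 0.1275]
```

Request:
step_arm --steps '[0,0,-3,-9.8,0,0,-3,-9.8,0,0,-3,-9.8,0,0,-3,-9.8,0,0,-3,-9.8,0,0,0,-9.8,0,0,0,-9.8,0,0,0,-9.8,0,0,0,0]'

```text
time: 3.02
ee_pos: [0.1813, -0.5456, 0.3813]
eef_rot: [[-0.116, 0.993, -0.0], [0.993, 0.116, 0.0], [0.0, -0.0, -1.0]]
ft_force: [0.2, 0.3, 0.2]
opening: 0.0855
```

Request:
step_arm --steps '[5.1,3.3,0,0,5.1,3.3,0,0,5.1,3.3,0,0,5.1,3.3,0,0,5.1,3.3,0,0,5.1,3.3,0,0,5.1,3.3,0,0,5.1,3.3,0,0,5.1,3.3,0,0,5.1,3.3,0,0,5.5,-1,0,-1.7,5.5,-1,0,0,5.5,-1,0,0,5.5,-1,0,0,5.5,-1,0,0,5.5,-1,0,0,5.5,-1,0,0,5.5,-1,0,0,0,0,0,0]'

```text
time: 5.4
ee_pos: [0.3044, 0.4263, 0.3806]
eef_rot: [[-0.15, 0.989, -0.001], [0.989, 0.15, -0.0], [0.0, -0.001, -1.0]]
ft_force: [0.6, -0.1, -0.4]
opening: 0.0855
```

Request:
step_arm --steps '[4.15,-4,0,0,4.15,-4,0,0,4.15,-4,0,0,4.15,-4,0,0,4.15,-4,0,0,4.15,-4,0,0,4.15,-4,0,0,4.15,-4,0,0,4.15,-4,0,0,0,0,0,0]'

```text
time: 6.65
ee_pos: [-0.1074, 0.7408, 0.3772]
eef_rot: [[-0.149, 0.989, -0.0], [0.989, 0.149, -0.005], [-0.005, -0.001, -1.0]]
ft_force: [0.5, -0.6, -0.6]
opening: 0.0856
```

```bash
python3 -c "
from h import *
s=st();print(s['joint_pos'].round(3) if hasattr(s['joint_pos'],'round') else s['joint_pos'])"
```

```text
t 6.65 tcp [-0.1074  0.7408  0.3772] open 0.0856
[[-0.149  0.989 -0.   ]
 [ 0.989  0.149 -0.005]
 [-0.005 -0.001 -1.   ]]
[1.599 0.548 0.793 0.    1.805 1.449]
```

Request:
step_arm --steps '[-0.2,-4.4,0,0,-0.3,-4.4,0,0,5,0,0,0,5,0,0,0,5,0,0,0,0,0,0,0]'

```text
time: 7.4
ee_pos: [-0.203, 0.8395, 0.3618]
eef_rot: [[-0.143, 0.99, -0.003], [0.99, 0.143, 0.011], [0.012, -0.001, -1.0]]
ft_force: [0.0, -0.1, -0.3]
opening: 0.0854
```

```bash
python3 -c "
from h import *
s=st();print(np.round(s['joint_pos'],3))"
```

```text
t 7.4 tcp [-0.203   0.8395  0.3618] open 0.0854
[[-0.143  0.99  -0.003]
 [ 0.99   0.143  0.011]
 [ 0.012 -0.001 -1.   ]]
[1.708 0.917 0.232 0.002 1.98  1.565]
```

Request:
step_arm --steps '[5,0,0,0,5,0,0,0,0,0,-5,0,0,0,-5,0,0,0,0,0]'

```text
time: 8.02
ee_pos: [-0.1956, 0.8362, 0.4392]
eef_rot: [[-0.144, 0.989, -0.025], [0.983, 0.146, 0.114], [0.116, -0.009, -0.993]]
ft_force: [0.8, 0.1, 0.7]
opening: 0.0854
```

```bash
python3 -c "
from h import *
s=st();print(np.round(s['joint_pos'],3))"
```

```text
t 8.03 tcp [-0.1956  0.8362  0.4392] open 0.0854
[[-0.144  0.989 -0.025]
 [ 0.983  0.146  0.114]
 [ 0.116 -0.009 -0.993]]
[1.696 0.831 0.225 0.012 1.969 1.555]
```

Request:
step_arm --steps '[0,0,-6,0,0,0,-6,0,0,0,-6,0,0,0,-6,0,0,0,0,0]'

```text
time: 8.65
ee_pos: [-0.1717, 0.732, 0.6165]
eef_rot: [[-0.142, 0.989, -0.041], [0.973, 0.147, 0.179], [0.183, -0.014, -0.983]]
ft_force: [-0.2, 0.0, 0.7]
opening: 0.0855
```

```bash
python3 -c "
from h import *
s=st();print(np.round(s['joint_pos'],3))"
```

```text
t 8.65 tcp [-0.1717  0.732   0.6165] open 0.0855
[[-0.142  0.989 -0.041]
 [ 0.973  0.147  0.179]
 [ 0.183 -0.014 -0.983]]
[1.677 0.601 0.225 0.025 2.132 1.546]
```

Request:
step_arm --steps '[6,0,0,0,6,0,0,0,6,0,0,0,6,0,0,0,6,0,0,0,6,0,0,0,0,0,0,0]'

```text
time: 9.52
ee_pos: [-0.1782, 0.8743, 0.5315]
eef_rot: [[-0.13, 0.988, -0.081], [0.921, 0.151, 0.359], [0.367, -0.028, -0.93]]
ft_force: [-0.3, -0.5, -0.4]
opening: 0.0854
```

```bash
python3 -c "
from h import *
s=st();print(np.round(s['joint_pos'],3))"
```

```text
t 9.53 tcp [-0.1782  0.8743  0.5315] open 0.0854
[[-0.13   0.988 -0.081]
 [ 0.921  0.151  0.359]
 [ 0.367 -0.028 -0.93 ]]
[1.657 0.739 0.228 0.051 1.8   1.532]
```

Request:
step_arm --steps '[6,0,0,0,6,0,0,0,6,0,0,0,6,0,0,0,6,0,0,0,6,0,0,0,6,0,0,0,6,0,0,0,0,0,0,0]'

```text
time: 10.65
ee_pos: [-0.1778, 0.9762, 0.5642]
eef_rot: [[-0.097, 0.987, -0.131], [0.761, 0.158, 0.629], [0.642, -0.039, -0.766]]
ft_force: [0.6, -0.2, -0.7]
opening: 0.0855
```

```bash
python3 -c "
from h import *
s=st();print(np.round(s['joint_pos'],3))"
```

```text
t 10.65 tcp [-0.1778  0.9762  0.5642] open 0.0855
[[-0.097  0.987 -0.131]
 [ 0.761  0.158  0.629]
 [ 0.642 -0.039 -0.766]]
[1.635 0.765 0.225 0.091 1.459 1.512]
```

Request:
step_arm --steps '[6,0,0,0,6,0,0,0,0,0,0,0,-5,0,0,0,-5,0,0,0,-5,0,0,0,0,0,0,0]'

```text
time: 11.52
ee_pos: [-0.1644, 0.8864, 0.476]
eef_rot: [[-0.088, 0.986, -0.141], [0.728, 0.16, 0.666], [0.68, -0.044, -0.732]]
ft_force: [0.8, 0.2, -1.7]
opening: 0.0854
```

```bash
python3 -c "
from h import *
s=st();print(np.round(s['joint_pos'],3))"
```

```text
t 11.53 tcp [-0.1644  0.8864  0.476 ] open 0.0854
[[-0.088  0.986 -0.141]
 [ 0.728  0.16   0.666]
 [ 0.68  -0.044 -0.732]]
[1.621 0.389 0.988 0.126 1.025 1.453]
```

```bash
cat >> h.py <<'E'
def plan(*wps,step=5.0):
    s=telemetry.get_state();R=np.array(s['eef_rot']);p=np.array(s['ee_pos'])
    for w in wps:
        d=(R.T@(np.array(w)-p))*100;n=int(np.ceil(np.linalg.norm(d)/step));print(n,'x',(d/n).round(2),'world',(np.array(w)-p).round(3));p=np.array(w)
E
python3 -c "
from h import *
plan((.15,.6,.45),(.5,.2,.4),(.5,.2,.25))"
```

```text
9 x [-2.82  2.95 -2.4 ] world [ 0.314 -0.286 -0.026]
11 x [-3.24  2.57 -2.54] world [ 0.35 -0.4  -0.05]
4 x [-2.55  0.16  2.75] world [ 0.    0.   -0.15]
```

Request:
step_arm --steps '[-2.8,3,-2.4,0,-2.8,3,-2.4,0,-2.8,3,-2.4,0,-2.8,3,-2.4,0,-2.8,3,-2.4,0,-2.8,3,-2.4,0,-2.8,3,-2.4,0,-2.8,3,-2.4,0,-2.8,3,-2.4,0,0,0,0,0]'

```text
time: 12.78
ee_pos: [0.1585, 0.6089, 0.4639]
eef_rot: [[-0.086, 0.987, -0.134], [0.708, 0.155, 0.689], [0.701, -0.036, -0.712]]
ft_force: [-0.8, -0.3, 1.5]
opening: 0.085
```

```bash
python3 -c "
from h import *
s=st();print(np.round(s['joint_pos'],3))
plan((.5,.2,.4),(.5,.2,.25))"
```

```text
t 12.78 tcp [0.1585 0.6089 0.4639] open 0.085
[[-0.086  0.987 -0.134]
 [ 0.708  0.155  0.689]
 [ 0.701 -0.036 -0.712]]
[ 0.899 -0.166  1.635  0.615  1.181  0.664]
11 x [-3.3   2.51 -2.56] world [ 0.342 -0.409 -0.064]
4 x [-2.63  0.14  2.67] world [ 0.    0.   -0.15]
```

Request:
step_arm --steps '[-3.3,2.5,-2.6,0,-3.3,2.5,-2.6,0,-3.3,2.5,-2.6,0,-3.3,2.5,-2.6,0,-3.3,2.5,-2.6,0,-3.3,2.5,-2.6,0,-3.3,2.5,-2.6,0,-3.3,2.5,-2.6,0,-3.3,2.5,-2.6,0,-3.3,2.5,-2.6,0,-3.3,2.5,-2.6,0,0,0,0,0,0,0,0,0]'

```text
time: 14.4
ee_pos: [0.4982, 0.1998, 0.4011]
eef_rot: [[-0.089, 0.986, -0.14], [0.711, 0.162, 0.685], [0.698, -0.039, -0.715]]
ft_force: [-0.1, -0.0, 0.1]
opening: 0.085
```

```bash
python3 -c "
from h import *
s=st();print(np.round(s['joint_pos'],3))
plan((.5,.2,.25))
c=cap('wrist','w1.png');print(c['cam_to_world'].round(3))
R=s['eef_rot'];print('tilt of cam in tool',(np.array(R).T@c['cam_to_world'][:3,:3]).round(3), np.array(R).T@(c['cam_to_world'][:3,3]-s['ee_pos']))
for k in ['chute','blank1_c','blank5_c','basket3_in']:
    print(k,[(np.round(a['xyz'],3).tolist(),round(a['score'],2)) for a in nets.spot_in(c,k)])
"
```

```text
t 14.4 tcp [0.4982 0.1998 0.4011] open 0.085
[[-0.089  0.986 -0.14 ]
 [ 0.711  0.162  0.685]
 [ 0.698 -0.039 -0.715]]
[-0.19   0.086  1.514  0.729  1.819 -0.253]
4 x [-2.64  0.19  2.7 ] world [ 0.002  0.    -0.151]
[[ 0.986 -0.124  0.111  0.511]
 [ 0.162  0.869 -0.467  0.151]
 [-0.038  0.479  0.877  0.55 ]
 [ 0.     0.     0.     1.   ]]
tilt of cam in tool [[ 0.001  0.963  0.27 ]
 [ 1.    -0.001  0.   ]
 [ 0.     0.27  -0.963]] [ 0.06773316 -0.00090665 -0.14196779]
chute [([0.491, 0.333, 0.011], 0.81)]
blank1_c [([0.499, 0.3, 0.094], 0.54)]
blank5_c [([0.486, 0.361, 0.146], 0.62), ([0.5, 0.3, 0.095], 0.18)]
basket3_in [([0.492, 0.334, 0.14], 0.21)]
```

View pics/w1.png

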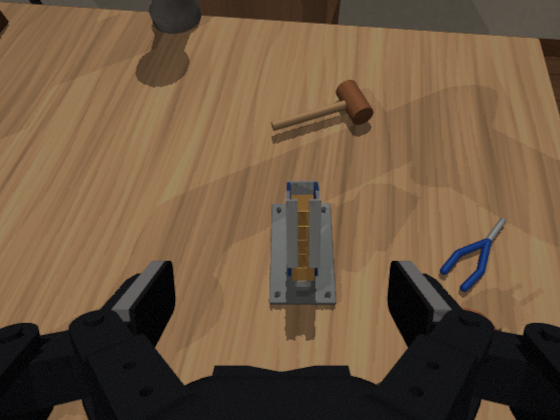

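Request:
step_arm --steps '[-2.6,0.2,2.7,0,-2.6,0.2,2.7,0,-2.6,0.2,2.7,0,-2.6,0.2,2.7,0,0,0,0,0,0,0,0,0]'

```text
time: 15.4
ee_pos: [0.4995, 0.2009, 0.2515]
eef_rot: [[-0.089, 0.986, -0.14], [0.71, 0.161, 0.685], [0.698, -0.039, -0.715]]
ft_force: [0.0, 0.4, 0.3]
opening: 0.0852
```

```bash
python3 -c "
from h import *
s=st()
c=cap('wrist','w2.png')
np.savez('c2.npz',P=cloud(c),im=c['pixels'])
for k in ['chute','blank1_c','blank2_c','blank5_c']:
    print(k,[(np.round(a['xyz'],3).tolist(),round(a['score'],2)) for a in nets.spot_in(c,k)])
im=c['pixels'][140:340,200:400,::-1]
cv2.imwrite('pics/w2c.png',cv2.resize(im,None,fx=3,fy=3,interpolation=cv2.INTER_CUBIC))
"
```

```text
t 15.4 tcp [0.4995 0.2009 0.2515] open 0.0852
[[-0.089  0.986 -0.14 ]
 [ 0.71   0.161  0.685]
 [ 0.698 -0.039 -0.715]]
chute [([0.493, 0.33, 0.01], 0.71)]
blank1_c [([0.5, 0.301, 0.093], 0.82), ([0.487, 0.35, 0.15], 0.46)]
blank2_c []
blank5_c [([0.485, 0.351, 0.152], 0.88)]
```

View pics/w2c.png

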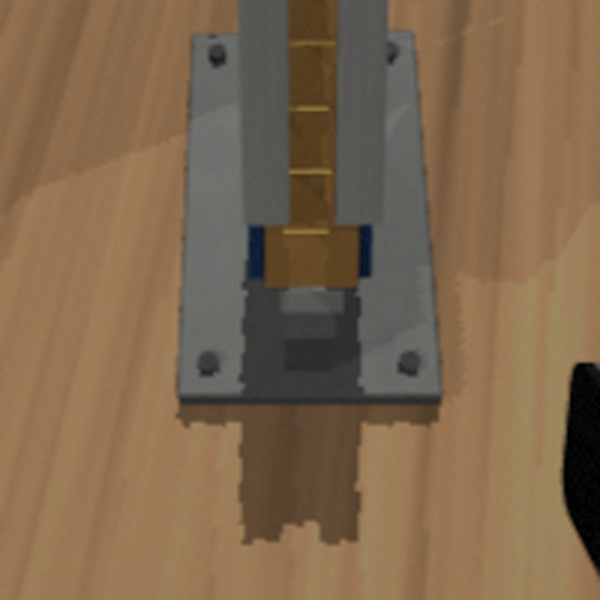

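View pics/w2.png

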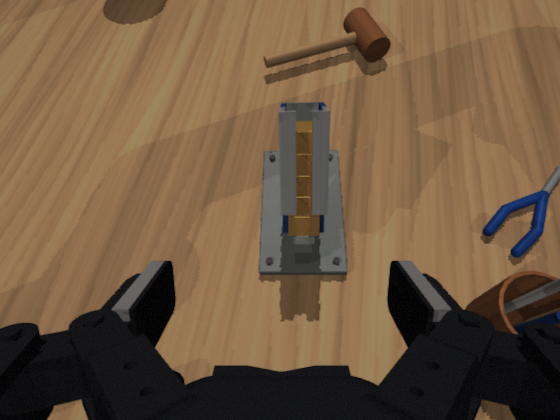

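```bash
python3 -c "
from h import *
d=np.load('c2.npz');P=d['P']
X=np.array([-.146,.989,0]);Y=np.array([-.989,-.146,0]);O=np.array([.4915,.342,0])
for (r0,r1,c0,c1) in [(219,234,291,318),(218,221,296,312),(231,234,291,318),(222,232,290,293),(222,232,314,317)]:
    q=P[r0:r1,c0:c1].reshape(-1,3);m=np.median(q,0);print(m.round(4),'chute',((m-O)@X).round(4),((m-O)@Y).round(4))
q=P[219:234,291:318].reshape(-1,3);c=np.median(q,0);u,sv,vt=np.linalg.svd(q-q.mean(0));print('n',vt[2].round(3))
# each blank's front line (in keeper gap)
for r in range(140,240,6): print(r,P[r,304].round(4),((P[r,304]-O)@X).round(4))
z=P[...,2];hsv=cv2.cvtColor(d['im'],cv2.COLOR_RGB2HSV)
m=(P[...,0]>.4)&(P[...,0]<.6)&(P[...,1]>.22)&(P[...,1]<.48)&(z>.006)&(z<.018)&(hsv[...,1]<75)
print(cv2.minAreaRect((P[m][:,:2]*1000).astype(np.float32)))
"
```

```text
[0.4989 0.2962 0.0912] chute -0.0464 -0.0007
[0.4978 0.3009 0.0969] chute -0.0415 -0.0002
[0.4996 0.2922 0.0865] chute -0.0504 -0.0008
[0.4868 0.2943 0.0908] chute -0.0465 0.0117
[0.5093 0.2975 0.0914] chute -0.0466 -0.0111
n [-0.115  0.754 -0.647]
140 [0.4909 0.3487 0.1534] 0.0067
146 [0.4914 0.3447 0.1502] 0.0027
152 [0.4919 0.3418 0.1455] -0.0003
158 [0.4924 0.3384 0.1414] -0.0037
164 [0.4929 0.3352 0.1369] -0.007
170 [0.4935 0.3313 0.1333] -0.0109
176 [0.494  0.3281 0.1284] -0.0142
182 [0.4947 0.3239 0.125 ] -0.0184
188 [0.4952 0.3207 0.1199] -0.0216
194 [0.4958 0.3169 0.1157] -0.0255
200 [0.4964 0.3128 0.1118] -0.0296
206 [0.4969 0.309  0.1072] -0.0334
212 [0.4976 0.3049 0.1033] -0.0376
218 [0.4982 0.3012 0.0982] -0.0413
224 [0.4987 0.2983 0.0913] -0.0443
230 [0.4993 0.2939 0.0873] -0.0487
236 [0.5    0.2895 0.0834] -0.0532
((488.44879150390625, 360.97857666015625), (99.50198364257812, 170.4425811767578), 8.742493629455566)
```

```bash
python3 -c "
from h import *
plan((.5109,.2406,.1443))"
```

```text
3 x [-1.57  0.72  3.42] world [ 0.011  0.04  -0.107]
```

Request:
step_arm --steps '[-1.57,0.72,3.42,0,-1.57,0.72,3.42,0,-1.57,0.72,3.42,0,0,0,0,0,0,0,0,0]' --gripper 5.5 --squeeze 80

```text
time: 16.27
ee_pos: [0.5108, 0.2406, 0.1441]
eef_rot: [[-0.088, 0.986, -0.14], [0.71, 0.161, 0.685], [0.698, -0.039, -0.715]]
ft_force: [0.1, -0.2, 0.6]
opening: 0.0551
```

```bash
python3 -c "
from h import *
s=st()
plan((.4969,.3091,.0728))
c=cap('wrist','w3.png')
"
```

```text
t 16.27 tcp [0.5108 0.2406 0.1441] open 0.0551
[[-0.088  0.986 -0.14 ]
 [ 0.71   0.161  0.685]
 [ 0.698 -0.039 -0.715]]
2 x [0.01 0.   4.99] world [-0.014  0.069 -0.071]
```

View pics/w3.png

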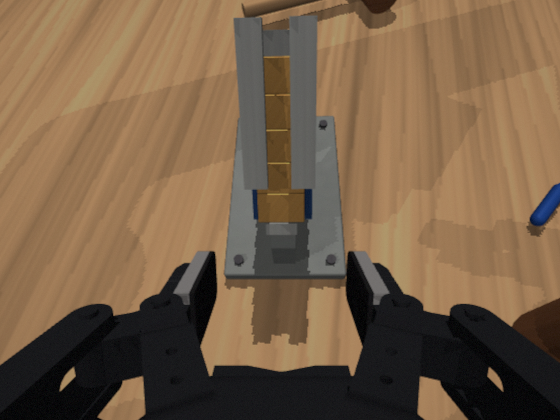

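Request:
step_arm --steps '[0,0,2.5,0,0,0,2.5,0,0,0,2.5,0,0,0,1.5,0,0,0,0,0]'

```text
time: 16.95
ee_pos: [0.497, 0.3026, 0.0787]
eef_rot: [[-0.087, 0.986, -0.142], [0.711, 0.161, 0.685], [0.698, -0.041, -0.715]]
ft_force: [0.4, 0.1, 0.3]
opening: 0.0549
```

```bash
python3 -c "
from h import *
s=st()
plan((.4969,.3091,.0728))
c=cap('wrist','w4.png')
"
```

```text
t 16.95 tcp [0.497  0.3026 0.0787] open 0.0549
[[-0.087  0.986 -0.142]
 [ 0.711  0.161  0.685]
 [ 0.698 -0.041 -0.715]]
1 x [0.05 0.11 0.87] world [-0.     0.006 -0.006]
```

View pics/w4.png

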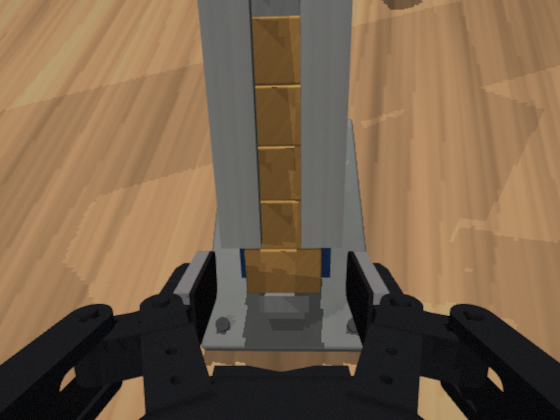

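Request:
step_arm --steps '[0,0.12,0.9,0,0,0,0,0]'

```text
time: 17.25
ee_pos: [0.4971, 0.3087, 0.0718]
eef_rot: [[-0.087, 0.986, -0.141], [0.711, 0.161, 0.685], [0.698, -0.041, -0.715]]
ft_force: [-0.4, -0.1, -0.0]
opening: 0.0548
```

Request:
step_arm --steps '[0,0,0,0,0,0,0,0,0,0,0,0,0,0,0,0,0,0,0,0,0,0,0,0]' --gripper 2 --squeeze 60

```text
time: 18.0
ee_pos: [0.4972, 0.3085, 0.0721]
eef_rot: [[-0.087, 0.986, -0.141], [0.711, 0.161, 0.685], [0.698, -0.041, -0.715]]
ft_force: [-2.1, -5.4, 4.0]
opening: 0.0286
```

```bash
python3 -c "
from h import *
s=st();print(s['ft_force'],s['wrist_torque'])
c=cap('wrist','w5.png')
R=np.array(s['eef_rot']);a=np.array([-.112,.758,-.643]);print('pull dir tool',(R.T@-a).round(3))
"
```

```text
t 18.0 tcp [0.4972 0.3085 0.0721] open 0.0286
[[-0.087  0.986 -0.141]
 [ 0.711  0.161  0.685]
 [ 0.698 -0.041 -0.715]]
[-2.11212296 -5.42015975  3.99070019] [-0.34473258  0.09639585  0.35747068]
pull dir tool [-0.1   -0.038 -0.995]
```

View pics/w5.png

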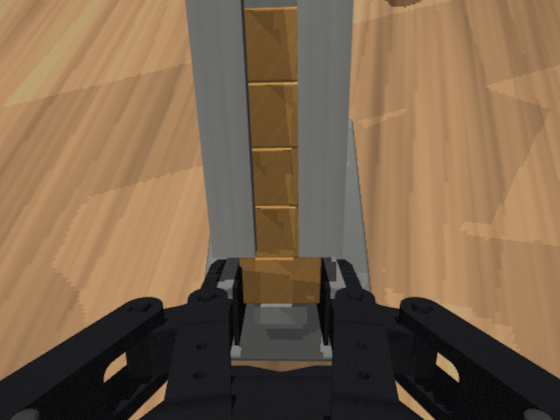

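Request:
step_arm --steps '[-0.1,-0.04,-1,0,-0.1,-0.04,-1,0,0,0,0,0]'

```text
time: 18.42
ee_pos: [0.4985, 0.2943, 0.0841]
eef_rot: [[-0.085, 0.986, -0.142], [0.71, 0.16, 0.685], [0.699, -0.042, -0.714]]
ft_force: [-0.6, 4.0, -2.4]
opening: 0.0289
```

```bash
python3 -c "
from h import *
s=st();print(s['ft_force'],s['wrist_torque'])
c=cap('wrist','w6.png')
"
```

```text
t 18.43 tcp [0.4985 0.2943 0.0841] open 0.0289
[[-0.085  0.986 -0.142]
 [ 0.71   0.16   0.685]
 [ 0.699 -0.042 -0.714]]
[-0.56789843  3.98781991 -2.40793282] [-0.19758424 -0.17196275 -0.07241505]
```

View pics/w6.png

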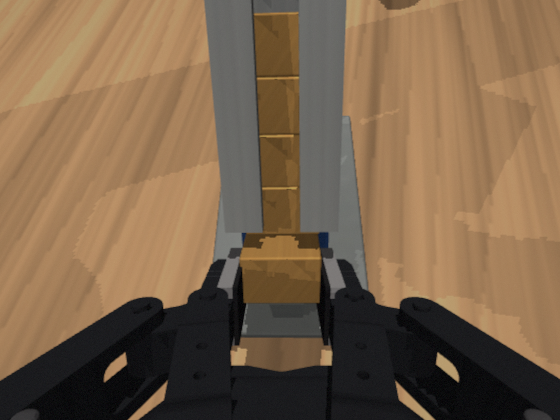

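Blank is sliding out (front face at px 243–320, 258–302), low forces. Continue.

Request:
step_arm --steps '[-0.1,-0.04,-1,0,-0.1,-0.04,-1,0,-0.1,-0.04,-1,0,-0.1,-0.04,-1,0,-0.1,-0.04,-1,0,0,0,0,0]'

```text
time: 19.23
ee_pos: [0.5056, 0.2547, 0.1174]
eef_rot: [[-0.087, 0.986, -0.139], [0.711, 0.159, 0.685], [0.698, -0.04, -0.715]]
ft_force: [-0.2, -0.4, -2.5]
opening: 0.0286
```

Request:
step_arm --steps '[-0.1,-0.04,-2,0,-0.1,-0.04,-2,0,0,0,0,0]'

```text
time: 19.6
ee_pos: [0.5122, 0.2249, 0.1464]
eef_rot: [[-0.088, 0.987, -0.136], [0.711, 0.158, 0.685], [0.697, -0.036, -0.716]]
ft_force: [0.1, -0.3, -2.2]
opening: 0.0287
```

```bash
python3 -c "
from h import *
s=st();print(s['ft_force'],s['wrist_torque'])
c=cap('wrist','w7.png');c=cap('top','t7.png');c=cap('scene','s7.png')
"
```

```text
t 19.6 tcp [0.5122 0.2249 0.1464] open 0.0287
[[-0.088  0.987 -0.136]
 [ 0.711  0.158  0.685]
 [ 0.697 -0.036 -0.716]]
[ 0.0665216  -0.28378881 -2.16772249] [-0.65900055 -0.0881311   0.01018732]
```

View pics/w7.png

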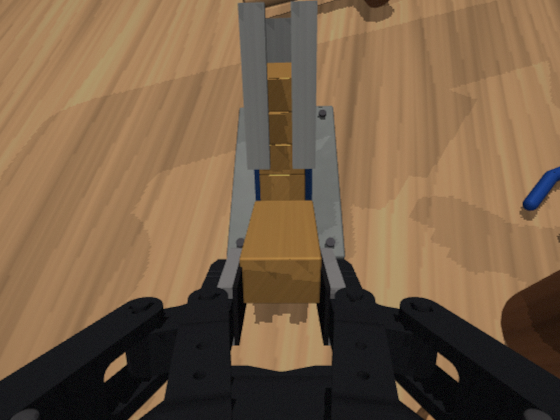

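View pics/s7.png

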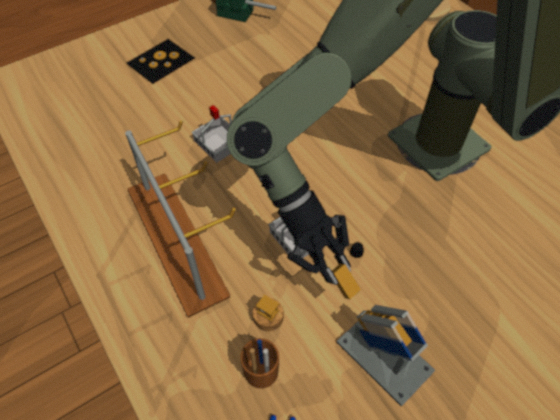

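```bash
python3 -c "
from h import *
s=st();p=np.array(s['ee_pos'])
c=cams.capture('wrist');P=cloud(c)
for n,(r,c0,c1) in dict(ft=(260,255,310),fb=(300,255,310),rt=(205,260,305)).items(): print(n,(np.nanmedian(P[r-1:r+2,c0:c1].reshape(-1,3),0)-p).round(4))
top=P[210:250,255:310].reshape(-1,3);u,sv,vt=np.linalg.svd(top-top.mean(0));print(vt[2])
d=np.median(P[208:212,262:303].reshape(-1,3),0)-np.median(P[252:256,255:310].reshape(-1,3),0);print(d/np.linalg.norm(d))
"
```

```text
t 19.75 tcp [0.5097 0.2263 0.1444] open 0.0288
[[-0.086  0.986 -0.141]
 [ 0.711  0.16   0.685]
 [ 0.698 -0.041 -0.715]]
ft [ 0.0016 -0.0061  0.0255]
fb [ 0.0028 -0.0172  0.0125]
rt [-0.0061  0.0338 -0.0075]Traceback (most recent call last):
  File "<string>", line 6, in <module>
    top=P[210:250,255:310].reshape(-1,3);u,sv,vt=np.linalg.svd(top-top.mean(0));print(vt[2])
                                                 ~~~~~~~~~~~~~^^^^^^^^^^^^^^^^^
    u, s, vh = gufunc(a, signature=signature)
               ~~~~~~^^^^^^^^^^^^^^^^^^^^^^^^
    raise LinAlgError("SVD did not converge")
numpy.linalg.LinAlgError: SVD did not converge
```

```bash
python3 -c "
from h import *
plan((.505,.2,.27),(.493,-.067,.28),(.493,-.067,.1405),(.472,.0357,.0335))"
```

```text
3 x [ 2.32 -0.46 -3.58] world [-0.004 -0.026  0.126]
6 x [-3.03 -0.92 -3.14] world [-0.012 -0.267  0.01 ]
3 x [-3.25  0.19  3.32] world [ 0.    0.   -0.14]
3 x [0.   0.01 4.99] world [-0.021  0.103 -0.107]
```

Request:
step_arm --steps '[2.3,-0.45,-3.6,0,2.3,-0.45,-3.6,0,2.3,-0.45,-3.6,0,-3,-0.9,-3.1,0,-3,-0.9,-3.1,0,-3,-0.9,-3.1,0,-3,-0.9,-3.1,0,-3,-0.9,-3.1,0,-3,-0.9,-3.1,0,0,0,0,0,0,0,0,0]'

```text
time: 21.18
ee_pos: [0.4942, -0.064, 0.2792]
eef_rot: [[-0.086, 0.986, -0.142], [0.71, 0.161, 0.686], [0.699, -0.042, -0.714]]
ft_force: [0.4, 0.5, -3.2]
opening: 0.0288
```

```bash
python3 -c "
from h import *
s=st();print(np.round(s['joint_pos'],3))
plan((.493,-.067,.1405),(.472,.0357,.0335))
c=cap('wrist','w8.png');P=cloud(c)
for k in ['basket3_in','basket3_grip','basket3_bar']:
    print(k,[(np.round(a['xyz'],3).tolist(),round(a['score'],2)) for a in nets.spot_in(c,k)])
"
```

```text
t 21.18 tcp [ 0.4942 -0.064   0.2792] open 0.0288
[[-0.086  0.986 -0.142]
 [ 0.71   0.161  0.686]
 [ 0.699 -0.042 -0.714]]
[-0.622  0.311  1.502  0.526  1.906 -0.741]
3 x [-3.3   0.14  3.24] world [-0.001 -0.003 -0.139]
3 x [-0.    0.01  4.99] world [-0.021  0.103 -0.107]
basket3_in [([0.511, 0.074, 0.036], 0.77)]
basket3_grip [([0.508, 0.076, 0.032], 0.87), ([0.719, 0.027, 0.013], 0.22)]
basket3_bar [([0.509, 0.079, 0.035], 0.85)]
```

View pics/w8.png

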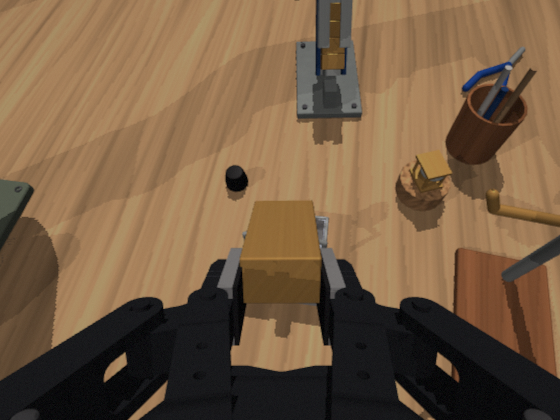

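Request:
step_arm --steps '[-3.3,0.14,3.24,0,-3.3,0.14,3.24,0,-3.3,0.14,3.24,0,0,0,0,0,0,0,0,0]'

```text
time: 22.0
ee_pos: [0.4943, -0.0676, 0.1426]
eef_rot: [[-0.089, 0.986, -0.14], [0.711, 0.161, 0.685], [0.698, -0.039, -0.715]]
ft_force: [0.6, 0.7, -2.3]
opening: 0.0286
```

```bash
python3 -c "
from h import *
s=st();print(np.round(s['joint_pos'],3))
plan((.472,.0357,.0335))
c=cap('wrist','w9.png');t=cap('top');sc=cap('scene')
np.savez('c9.npz',t=cloud(t),s=cloud(sc),ti=t['pixels'],si=sc['pixels'])
a=cv2.resize(t['pixels'][150:300,200:350,::-1],None,fx=2.6,fy=2.6);b=cv2.resize(sc['pixels'][170:320,220:370,::-1],None,fx=2.6,fy=2.6)
cv2.imwrite('pics/ts9.png',np.hstack([a,b]))
from fit import run
"
python3 - <<'E'
import sys;sys.path.insert(0,'.')
from fit import *
d=np.load('c9.npz')
try: run(d['ti'],d['si'],{'t':d['t'],'s':d['s']})
except Exception as e: print(e)
E
```

```text
t 22.0 tcp [ 0.4943 -0.0676  0.1426] open 0.0286
[[-0.089  0.986 -0.14 ]
 [ 0.711  0.161  0.685]
 [ 0.698 -0.039 -0.715]]
[-0.627  0.473  1.591  0.495  1.687 -0.873]
4 x [-0.02 -0.03  3.8 ] world [-0.022  0.103 -0.109]
t plate 1613 ((488.0069580078125, 362.857666015625), (100.18186950683594, 171.05117797851562), 8.66567611694336)
red rim 26 ((448.86785888671875, -271.24029541015625), (30.819740295410156, 5.744152545928955), 7.725686550140381)
OpenCV(4.12.0) /io/opencv/modules/imgproc/src/linefit.cpp:50: error: (-215:Assertion failed) count > 0 in function 'fitLine2D_wods'
fit.py:15: RuntimeWarning: Mean of empty slice.
  print(nm,'wire',len(q),q[:,:2].mean(0).round(4),cv2.fitLine(q[:,:2].astype(np.float32),cv2.DIST_HUBER,0,.01,.01).ravel().round(3))
  ret = um.true_divide(
```

View pics/ts9.png

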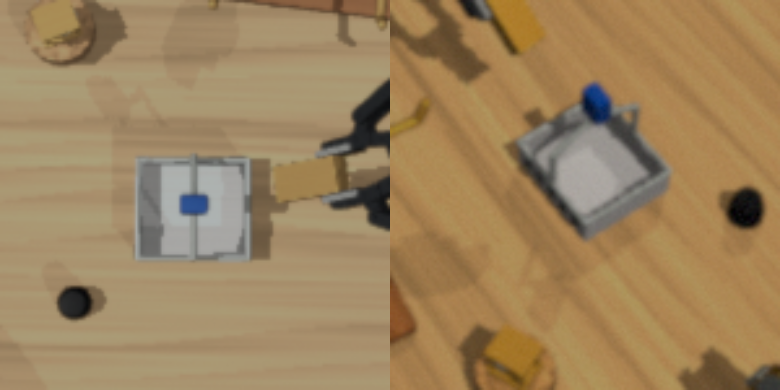

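View pics/w9.png

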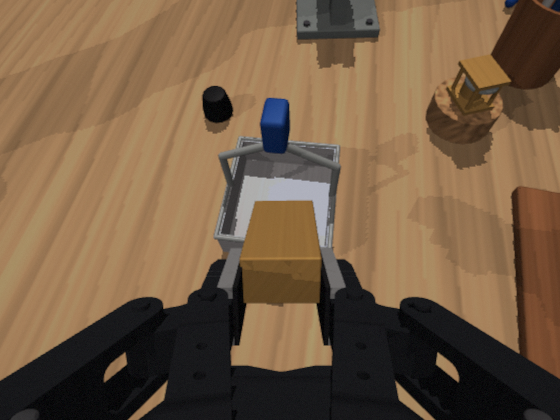

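Request:
step_arm --steps '[0,0,3,0,0,0,3,0,0,0,3,0,0,-0.1,2.5,0,0,0,0,0,0,0,0,0]'

```text
time: 22.9
ee_pos: [0.4777, 0.0097, 0.0602]
eef_rot: [[-0.089, 0.986, -0.139], [0.712, 0.16, 0.684], [0.697, -0.038, -0.716]]
ft_force: [-0.3, -0.1, -3.0]
opening: 0.0286
```

```bash
python3 -c "
from h import *
s=st()
plan((.472,.0357,.0335))
c=cap('wrist','w10.png');sc=cap('scene')
b=cv2.resize(sc['pixels'][170:320,220:370,::-1],None,fx=2.8,fy=2.8)
cv2.imwrite('pics/ts10.png',np.hstack([c['pixels'][:,:,::-1],b])[:, :1000])
cv2.imwrite('pics/s10.png',b)
P=cloud(c);p=np.array(s['ee_pos'])
"
```

```text
t 22.9 tcp [0.4777 0.0097 0.0602] open 0.0286
[[-0.089  0.986 -0.139]
 [ 0.712  0.16   0.684]
 [ 0.697 -0.038 -0.716]]
1 x [ 0.04 -0.05  3.77] world [-0.006  0.026 -0.027]
```

View pics/s10.png

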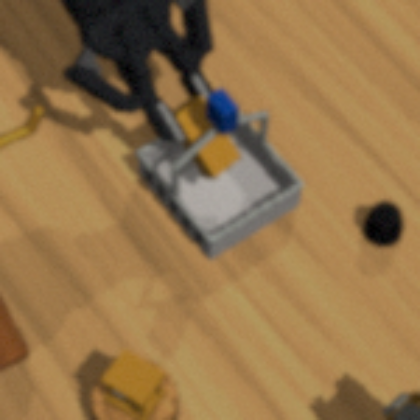

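View pics/w10.png

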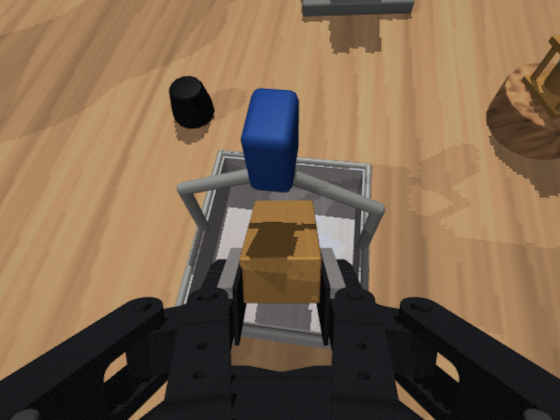

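Request:
step_arm --steps '[0,-0.05,1.3,0,0,0,1.3,0,0,0,0.8,0,0,0,0,0]'

```text
time: 23.5
ee_pos: [0.4698, 0.035, 0.0338]
eef_rot: [[-0.086, 0.986, -0.144], [0.71, 0.162, 0.686], [0.699, -0.043, -0.714]]
ft_force: [-0.4, 0.3, -3.2]
opening: 0.0282
```

```bash
python3 -c "
from h import *
s=st()
plan((.472,.0357,.0335))
c=cap('wrist','w11.png');P=cloud(c);p=np.array(s['ee_pos'])
for n,(r,c0,c1) in dict(ft=(260,255,310),fb=(300,255,310),rt=(208,262,303)).items(): print(n,(np.nanmedian(P[r-1:r+2,c0:c1].reshape(-1,3),0)).round(4))
"
```

```text
t 23.5 tcp [0.4698 0.035  0.0338] open 0.0282
[[-0.086  0.986 -0.144]
 [ 0.71   0.162  0.686]
 [ 0.699 -0.043 -0.714]]
1 x [0.   0.23 0.04] world [ 0.002  0.001 -0.   ]
ft [0.4715 0.0289 0.0595]
fb [0.4727 0.0178 0.0462]
rt [0.474  0.0248 0.1073]
```

View pics/w11.png

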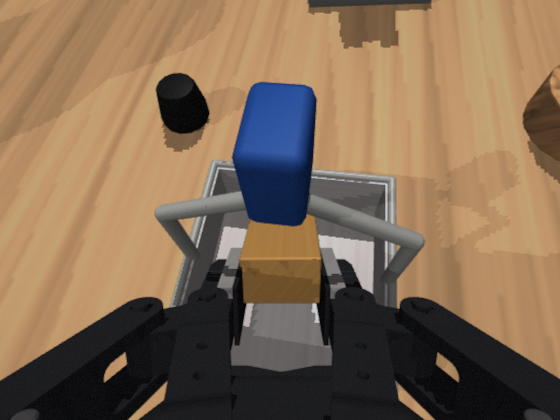

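Request:
step_arm --steps '[-0.15,0,0.15,0,-0.07,0,0.07,0,0,0,0,0]' --squeeze 20

```text
time: 23.92
ee_pos: [0.4709, 0.0338, 0.0315]
eef_rot: [[-0.087, 0.986, -0.141], [0.711, 0.16, 0.685], [0.698, -0.041, -0.715]]
ft_force: [-0.6, -0.3, -2.0]
opening: 0.0285
```

Request:
step_arm --steps '[0,0,0,0,0,0,0,0,0,0,0,0,0,0,0,0]' --gripper 4.6

```text
time: 24.42
ee_pos: [0.4708, 0.034, 0.0315]
eef_rot: [[-0.087, 0.986, -0.141], [0.711, 0.161, 0.685], [0.698, -0.041, -0.715]]
ft_force: [0.2, 0.0, -0.7]
opening: 0.0455
```

```bash
python3 -c "
from h import *
s=st()
c=cap('wrist','w12.png')
"
```

```text
t 24.43 tcp [0.4708 0.034  0.0315] open 0.0455
[[-0.087  0.986 -0.141]
 [ 0.711  0.161  0.685]
 [ 0.698 -0.041 -0.715]]
```

View pics/w12.png

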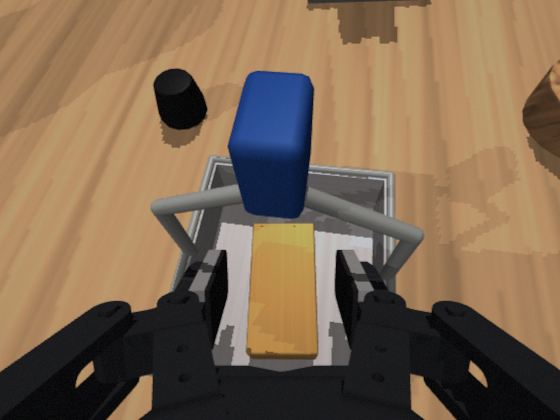

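Request:
step_arm --steps '[0,0,-2,0,0,0,-4,0,0,0,-4,0,0,0,-5,0,0,0,0,0]'

```text
time: 25.1
ee_pos: [0.4952, -0.0733, 0.1423]
eef_rot: [[-0.09, 0.987, -0.133], [0.715, 0.157, 0.681], [0.693, -0.034, -0.72]]
ft_force: [0.3, -0.5, -0.5]
opening: 0.0459
```

```bash
python3 -c "
from h import *
s=st()
plan((.493,-.067,.28),(.505,.19,.28),(.5109,.2406,.1443))
t=cap('top');sc=cap('scene')
a=cv2.resize(t['pixels'][150:300,200:350,::-1],None,fx=2.6,fy=2.6);b=cv2.resize(sc['pixels'][170:320,220:370,::-1],None,fx=2.6,fy=2.6)
cv2.imwrite('pics/ts13.png',np.hstack([a,b]))
"
```

```text
t 25.1 tcp [ 0.4952 -0.0733  0.1423] open 0.0459
[[-0.09   0.987 -0.133]
 [ 0.715  0.157  0.681]
 [ 0.693 -0.034 -0.72 ]]
3 x [ 3.34 -0.19 -3.15] world [-0.002  0.006  0.138]
6 x [3.05 0.87 2.89] world [0.012 0.257 0.   ]
3 x [-1.95  0.61  4.38] world [ 0.006  0.051 -0.136]
```

View pics/ts13.png

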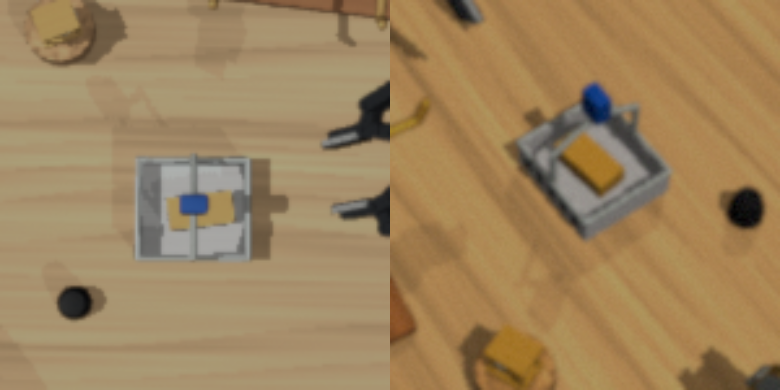

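Loaded cleanly: the blank (px ~200,208 in the left panel) lies inside the blue tray. Next blank.

Request:
step_arm --steps '[3.3,-0.2,-3.2,0,3.3,-0.2,-3.2,0,3.3,-0.2,-3.2,0,3,0.87,2.9,0,3,0.87,2.9,0,3,0.87,2.9,0,3,0.87,2.9,0,3,0.87,2.9,0,3,0.87,2.9,0,-1.95,0.6,4.3,0,-1.95,0.6,4.3,0,0,0,0,0,0,0,0,0]' --gripper 5.5

```text
time: 26.82
ee_pos: [0.5051, 0.2237, 0.1871]
eef_rot: [[-0.087, 0.986, -0.142], [0.71, 0.161, 0.685], [0.699, -0.042, -0.714]]
ft_force: [0.2, 0.1, 0.3]
opening: 0.0548
```

```bash
python3 -c "
from h import *
s=st()
plan((.5109,.2406,.1443))
c=cap('wrist','w14.png')
np.savez('c14.npz',P=cloud(c),im=c['pixels'])
print([(np.round(a['xyz'],3).tolist(),round(a['score'],2)) for a in nets.spot_in(c,'blank2_c')])
"
```

```text
t 26.82 tcp [0.5051 0.2237 0.1871] open 0.0548
[[-0.087  0.986 -0.142]
 [ 0.71   0.161  0.685]
 [ 0.699 -0.042 -0.714]]
1 x [-1.84  1.02  4.13] world [ 0.006  0.017 -0.043]
[([0.499, 0.293, 0.092], 0.85), ([0.497, 0.311, 0.105], 0.58)]
```

View pics/w14.png

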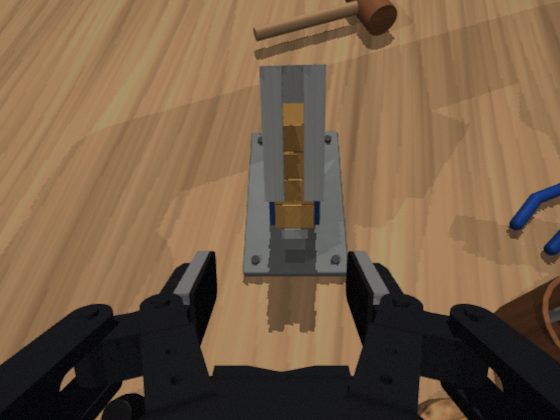

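```bash
python3 -c "
from h import *
d=np.load('c14.npz');P=d['P']
for r in range(170,234,4): print(r,P[r,295].round(4))
for c0 in (272,276,280,308,312,316): print(c0,P[215,c0].round(4))
cv2.imwrite('pics/w14c.png',cv2.resize(d['im'][150:270,235:355,::-1],None,fx=5,fy=5,interpolation=cv2.INTER_CUBIC))
"
```

```text
170 [0.4959 0.32   0.1184]
174 [0.4962 0.3179 0.1163]
178 [0.4965 0.3159 0.114 ]
182 [0.4968 0.3137 0.1121]
186 [0.4971 0.3112 0.1106]
190 [0.4973 0.3101 0.1066]
194 [0.4976 0.3076 0.1052]
198 [0.4978 0.3062 0.1016]
202 [0.4981 0.304  0.0994]
206 [0.4984 0.3016 0.0975]
210 [0.4987 0.2998 0.0945]
214 [0.499  0.2974 0.0925]
218 [0.4993 0.2954 0.0899]
222 [0.4996 0.2928 0.0881]
226 [0.4999 0.2909 0.0851]
230 [0.5003 0.2882 0.0838]
272 [0.4782 0.3057 0.069 ]
276 [0.4847 0.295  0.0917]
280 [0.4878 0.295  0.0924]
308 [0.5089 0.2979 0.0927]
312 [0.5119 0.2982 0.0929]
316 [0.5145 0.3111 0.0686]
```

View pics/w14c.png

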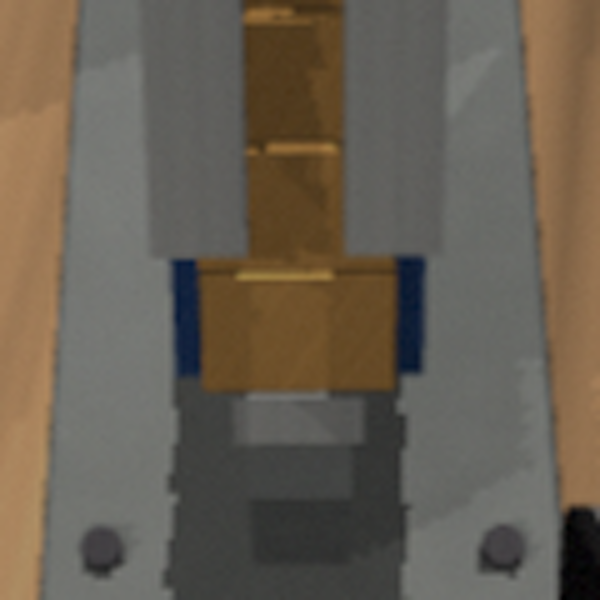

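Request:
step_arm --steps '[-1.8,1.05,4.1,0,0,0,0,0,0,0,0,0]'

```text
time: 27.3
ee_pos: [0.5124, 0.24, 0.146]
eef_rot: [[-0.088, 0.986, -0.14], [0.71, 0.16, 0.685], [0.698, -0.039, -0.715]]
ft_force: [-0.4, -1.1, 0.6]
opening: 0.0551
```

```bash
python3 -c "
from h import *
s=st()
plan((.4972,.3087,.072))
"
```

```text
t 27.3 tcp [0.5124 0.24   0.146 ] open 0.0551
[[-0.088  0.986 -0.14 ]
 [ 0.71   0.16   0.685]
 [ 0.698 -0.039 -0.715]]
3 x [-0.05 -0.04  3.4 ] world [-0.015  0.069 -0.074]
```

Request:
step_arm --steps '[-0.05,-0.04,2.5,0,-0.05,-0.04,2.5,0,-0.05,0,2.5,0,0,0,1.5,0,0,0,0,0]'

```text
time: 27.92
ee_pos: [0.4981, 0.3011, 0.0794]
eef_rot: [[-0.087, 0.986, -0.142], [0.71, 0.161, 0.685], [0.698, -0.041, -0.715]]
ft_force: [-0.9, -0.0, 0.4]
opening: 0.0551
```

```bash
python3 -c "
from h import *
s=st()
plan((.4972,.3087,.072))
c=cap('wrist','w15.png')
"
```

```text
t 27.93 tcp [0.4981 0.3011 0.0794] open 0.0551
[[-0.087  0.986 -0.142]
 [ 0.71   0.161  0.685]
 [ 0.698 -0.041 -0.715]]
1 x [0.03 0.07 1.06] world [-0.001  0.008 -0.007]
```

View pics/w15.png

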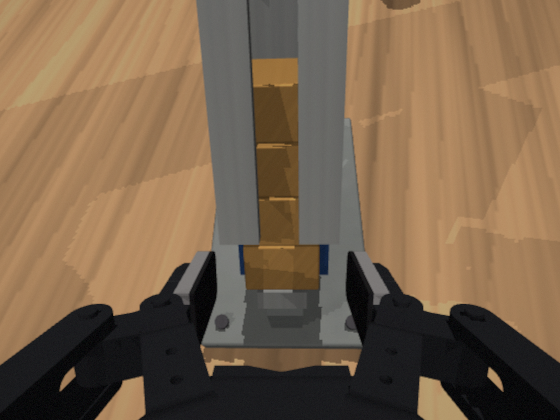

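Request:
step_arm --steps '[0,0.07,1,0,0,0,0,0]'

```text
time: 28.22
ee_pos: [0.4972, 0.3079, 0.0717]
eef_rot: [[-0.087, 0.986, -0.142], [0.711, 0.161, 0.685], [0.698, -0.041, -0.715]]
ft_force: [-0.4, -0.9, 0.6]
opening: 0.055
```

Request:
step_arm --steps '[0,0,0,0,0,0,0,0,0,0,0,0,0,0,0,0,0,0,0,0,0,0,0,0]' --gripper 2 --squeeze 60

```text
time: 28.98
ee_pos: [0.4975, 0.3077, 0.072]
eef_rot: [[-0.087, 0.986, -0.141], [0.711, 0.161, 0.685], [0.698, -0.041, -0.715]]
ft_force: [-1.8, -4.0, 2.7]
opening: 0.0287
```

Request:
step_arm --steps '[-0.1,-0.04,-1,0,-0.1,-0.04,-1,0,0,0,0,0]'

```text
time: 29.35
ee_pos: [0.499, 0.2929, 0.0845]
eef_rot: [[-0.086, 0.986, -0.142], [0.71, 0.161, 0.685], [0.699, -0.042, -0.714]]
ft_force: [-2.0, 0.6, -1.4]
opening: 0.0287
```

Request:
step_arm --steps '[-0.1,-0.04,-1,0,-0.1,-0.04,-1,0,-0.1,-0.04,-1,0,-0.1,-0.04,-1,0,-0.1,-0.04,-1,0,-0.1,-0.04,-2,0,-0.1,-0.04,-2,0,0,0,0,0]'

```text
time: 30.35
ee_pos: [0.5126, 0.2239, 0.1463]
eef_rot: [[-0.088, 0.987, -0.136], [0.711, 0.158, 0.685], [0.697, -0.036, -0.716]]
ft_force: [-0.2, -0.5, -2.5]
opening: 0.0289
```

```bash
python3 -c "
from h import *
s=st();p=np.array(s['ee_pos'])
c=cap('wrist','w16.png');P=cloud(c)
for n,(r,c0,c1) in dict(ft=(260,255,310),fb=(300,255,310),rt=(205,260,305)).items(): print(n,(np.nanmedian(P[r-1:r+2,c0:c1].reshape(-1,3),0)-p).round(4))
t=cap('top','t16.png');sc=cap('scene','s16.png')
print(np.round(s['joint_pos'],3))
np.savez('c16.npz',t=cloud(t),s=cloud(sc),ti=t['pixels'],si=sc['pixels'])
from fit import run
d=np.load('c16.npz')
try: run(d['ti'],d['si'],{'t':d['t'],'s':d['s']})
except Exception as e: print(e)
"
```

```text
t 30.35 tcp [0.5126 0.2239 0.1463] open 0.0289
[[-0.088  0.987 -0.136]
 [ 0.711  0.158  0.685]
 [ 0.697 -0.036 -0.716]]
ft [ 0.0014 -0.0059  0.0251]
fb [ 0.0007 -0.0162  0.0117]
rt [-0.0058  0.033  -0.0061]
[-0.142  0.372  1.729  0.731  1.408 -0.549]
t plate 1141 ((460.72296142578125, 359.6618347167969), (47.25177001953125, 172.13229370117188), 9.508035659790039)
red rim 200 ((472.5838317871094, -291.1952209472656), (94.13912200927734, 52.76736068725586), 7.866989612579346)
red wire 97 [ 0.4748 -0.3166] [ 0.993  0.122  0.453 -0.319]
red griptop 27 [ 0.4744 -0.3165  0.1267]
blue rim 6 ((515.0467529296875, 5.749907493591309), (2.238872528076172, 4.768424987792969), 2.7966744899749756)
OpenCV(4.12.0) /io/opencv/modules/imgproc/src/linefit.cpp:50: error: (-215:Assertion failed) count > 0 in function 'fitLine2D_wods'
fit.py:15: RuntimeWarning: Mean of empty slice.
  print(nm,'wire',len(q),q[:,:2].mean(0).round(4),cv2.fitLine(q[:,:2].astype(np.float32),cv2.DIST_HUBER,0,.01,.01).ravel().round(3))
  ret = um.true_divide(
```

View pics/w16.png

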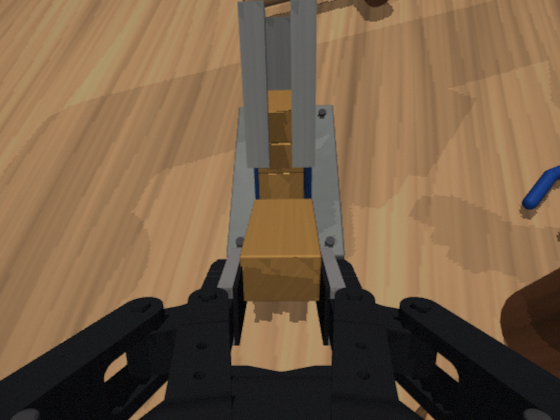

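View pics/t16.png

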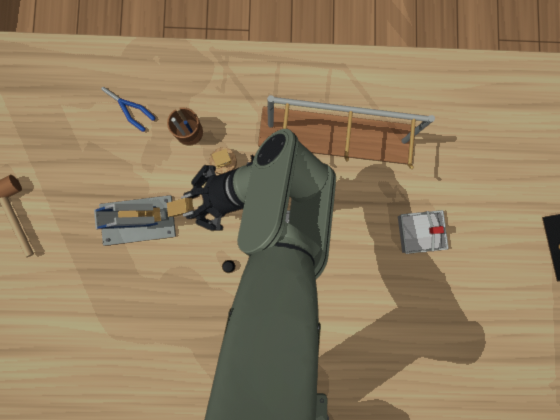

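```bash
python3 -c "
from h import *
plan((.505,.19,.3),(.49,-.15,.3),(.497,-.422,.3),(.498,-.423,.1405),(.477,-.32,.0335))"
```

```text
4 x [ 2.1  -0.43 -3.37] world [-0.005 -0.035  0.156]
7 x [-3.43 -0.99 -3.3 ] world [-0.015 -0.34   0.   ]
6 x [-3.23 -0.61 -3.12] world [ 0.007 -0.272  0.   ]
4 x [-2.8   0.19  2.83] world [ 0.001 -0.001 -0.159]
3 x [0.01 0.01 5.  ] world [-0.021  0.103 -0.107]
```

Request:
step_arm --steps '[2.1,-0.4,-3.4,0,2.1,-0.4,-3.4,0,2.1,-0.4,-3.4,0,2.1,-0.4,-3.4,0,-3.4,-1,-3.3,0,-3.4,-1,-3.3,0,-3.4,-1,-3.3,0,-3.4,-1,-3.3,0,-3.4,-1,-3.3,0,-3.4,-1,-3.3,0,-3.4,-1,-3.3,0,0,0,0,0]'

```text
time: 32.0
ee_pos: [0.4906, -0.1517, 0.3014]
eef_rot: [[-0.083, 0.987, -0.139], [0.711, 0.157, 0.686], [0.699, -0.042, -0.714]]
ft_force: [0.7, 1.0, -1.6]
opening: 0.0287
```

```bash
python3 -c "
from h import *
s=st();print(np.round(s['joint_pos'],3))
plan((.497,-.422,.3),(.498,-.423,.1405),(.477,-.32,.0335))"
```

```text
t 32.0 tcp [ 0.4906 -0.1517  0.3014] open 0.0287
[[-0.083  0.987 -0.139]
 [ 0.711  0.157  0.686]
 [ 0.699 -0.042 -0.714]]
[-0.737  0.377  1.367  0.478  2.018 -0.807]
6 x [-3.23 -0.6  -3.09] world [ 0.006 -0.27  -0.001]
4 x [-2.81  0.19  2.83] world [ 0.001 -0.001 -0.159]
3 x [ 0.01 -0.    5.  ] world [-0.021  0.103 -0.107]
```

Request:
step_arm --steps '[-3.2,-0.6,-3.1,0,-3.2,-0.6,-3.1,0,-3.2,-0.6,-3.1,0,-3.2,-0.6,-3.1,0,-3.2,-0.6,-3.1,0,-3.2,-0.6,-3.1,0,0,0,0,0]'

```text
time: 32.88
ee_pos: [0.4978, -0.4202, 0.2992]
eef_rot: [[-0.084, 0.986, -0.141], [0.709, 0.158, 0.688], [0.701, -0.043, -0.712]]
ft_force: [-0.3, -0.2, -3.2]
opening: 0.0284
```

```bash
python3 -c "
from h import *
s=st();print(np.round(s['joint_pos'],3))
plan((.498,-.423,.1405),(.477,-.32,.0335))"
```

```text
t 32.88 tcp [ 0.4978 -0.4202  0.2992] open 0.0284
[[-0.084  0.986 -0.141]
 [ 0.709  0.158  0.688]
 [ 0.701 -0.043 -0.712]]
[-0.969  0.81   0.718  0.38   2.315 -0.954]
4 x [-2.83  0.16  2.78] world [ 0.    -0.003 -0.159]
3 x [-0.01  0.01  5.  ] world [-0.021  0.103 -0.107]
```

Request:
step_arm --steps '[-2.8,0.16,2.8,0,-2.8,0.16,2.8,0,-2.8,0.16,2.8,0,-2.8,0.16,2.8,0,0,0,0,0,0,0,0,0]'

```text
time: 33.62
ee_pos: [0.499, -0.4198, 0.1462]
eef_rot: [[-0.089, 0.986, -0.141], [0.711, 0.162, 0.685], [0.698, -0.04, -0.715]]
ft_force: [0.4, 0.6, -2.9]
opening: 0.0287
```

```bash
python3 -c "
from h import *
s=st();print(np.round(s['joint_pos'],3))
plan((.477,-.32,.0335))
c=cap('wrist','w17.png');t=cap('top','t17.png');sc=cap('scene')
np.savez('c17.npz',t=cloud(t),s=cloud(sc),ti=t['pixels'],si=sc['pixels'])
a=cv2.resize(t['pixels'][150:300,350:500,::-1],None,fx=2.6,fy=2.6);b=cv2.resize(sc['pixels'][70:220,140:290,::-1],None,fx=2.6,fy=2.6)
cv2.imwrite('pics/ts17.png',np.hstack([a,b]))
from fit import run
d=np.load('c17.npz')
try: run(d['ti'],d['si'],{'t':d['t'],'s':d['s']})
except Exception as e: print(e)
"
```

```text
t 33.62 tcp [ 0.499  -0.4198  0.1462] open 0.0287
[[-0.089  0.986 -0.141]
 [ 0.711  0.162  0.685]
 [ 0.698 -0.04  -0.715]]
[-0.967  0.914  0.851  0.319  2.088 -1.058]
4 x [-0.14 -0.03  3.8 ] world [-0.022  0.1   -0.113]
t plate 1623 ((488.0335693359375, 362.7137145996094), (100.45655822753906, 170.58169555664062), 8.622361183166504)
red rim 199 ((472.552978515625, -290.8268737792969), (93.96868896484375, 52.63412094116211), 7.623579025268555)
red wire 98 [ 0.4748 -0.3166] [ 0.993  0.119  0.482 -0.315]
red griptop 77 [ 0.4873 -0.3625  0.1339]
blue rim 373 ((471.00994873046875, 38.752986907958984), (93.9089584350586, 101.15158081054688), 1.289830207824707)
blue wire 97 [0.4695 0.038 ] [1.    0.025 0.469 0.038]
blue griptop 32 [0.4695 0.0366 0.1267]
s plate 2716 ((489.54730224609375, 360.81298828125), (100.38158416748047, 169.1501922607422), 8.685757637023926)
red rim 406 ((477.05609130859375, -320.2961120605469), (95.30782318115234, 106.80240631103516), 7.0127644538879395)
red wire 85 [ 0.4798 -0.3186] [ 0.992  0.124  0.48  -0.319]
red griptop 78 [ 0.4912 -0.3611  0.1326]
blue rim 481 ((471.85736083984375, 36.10454559326172), (96.05132293701172, 105.35660552978516), 1.131455421447754)
blue wire 95 [0.4779 0.0363] [1.    0.014 0.468 0.036]
blue griptop 50 [0.4729 0.0364 0.1275]
```

View pics/ts17.png

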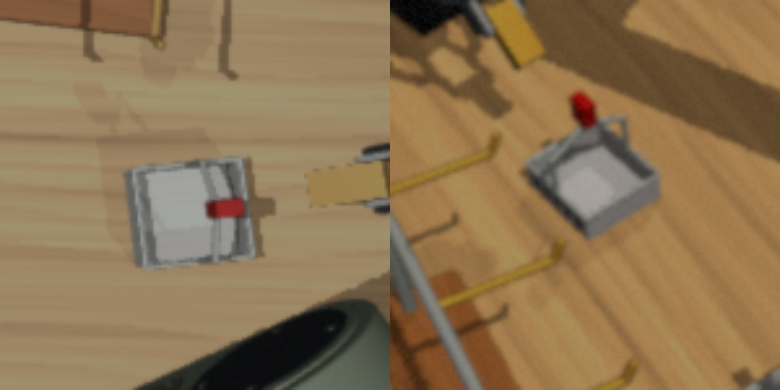

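View pics/w17.png

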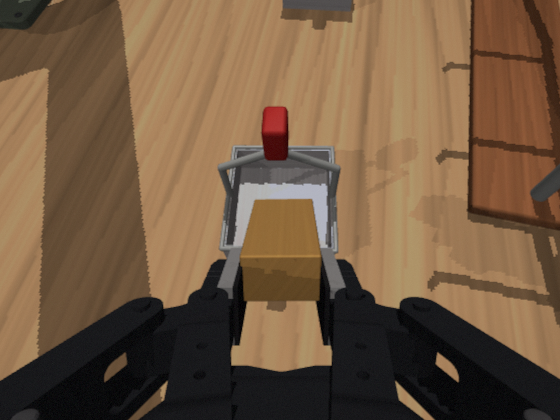

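Request:
step_arm --steps '[-0.1,0,3,0,0,-0.1,3,0,0,0,3,0,0,0,2.5,0,0,0,0,0,0,0,0,0]'

```text
time: 34.52
ee_pos: [0.4819, -0.3443, 0.0634]
eef_rot: [[-0.088, 0.986, -0.139], [0.713, 0.16, 0.683], [0.696, -0.039, -0.717]]
ft_force: [0.4, -0.5, -1.6]
opening: 0.0285
```

```bash
python3 -c "
from h import *
s=st();print(s['ft_force'])
plan((.477,-.32,.0335))
c=cap('wrist','w18.png')"
```

```text
t 34.52 tcp [ 0.4819 -0.3443  0.0634] open 0.0285
[[-0.088  0.986 -0.139]
 [ 0.713  0.16   0.683]
 [ 0.696 -0.039 -0.717]]
[ 0.37568299 -0.51271662 -1.59682532]
1 x [-0.31  0.02  3.87] world [-0.005  0.024 -0.03 ]
```

View pics/w18.png

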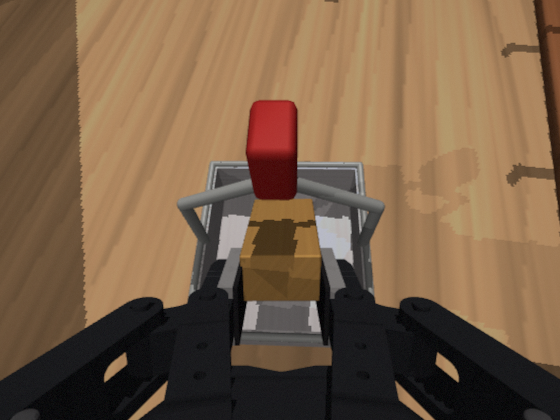

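Request:
step_arm --steps '[-0.15,-0.05,1.3,0,-0.15,-0.05,1.3,0,-0.1,0,1,0,0,0,0,0,0,0,0,0]'

```text
time: 35.2
ee_pos: [0.4754, -0.3211, 0.0332]
eef_rot: [[-0.087, 0.986, -0.141], [0.711, 0.161, 0.685], [0.698, -0.041, -0.715]]
ft_force: [0.5, 0.6, -2.1]
opening: 0.0287
```

```bash
python3 -c "
from h import *
s=st();print(s['ft_force'])
plan((.477,-.32,.031))
c=cap('wrist','w19.png')"
```

```text
t 35.2 tcp [ 0.4754 -0.3211  0.0332] open 0.0287
[[-0.087  0.986 -0.141]
 [ 0.711  0.161  0.685]
 [ 0.698 -0.041 -0.715]]
[ 0.45458672  0.60391197 -2.07708896]
1 x [-0.09  0.18  0.21] world [ 0.002  0.001 -0.002]
```

View pics/w19.png

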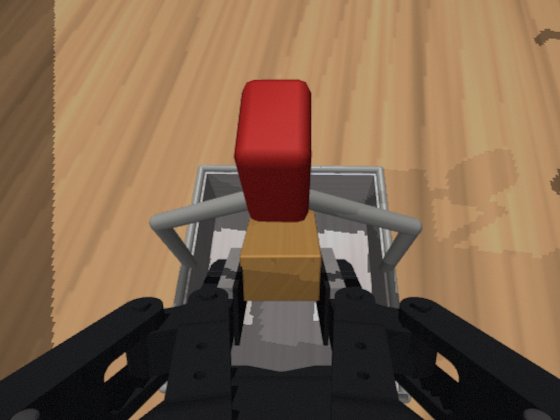

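Request:
step_arm --steps '[-0.12,0.05,0.14,0,0,0,0,0]' --squeeze 20

```text
time: 35.5
ee_pos: [0.4758, -0.321, 0.0313]
eef_rot: [[-0.087, 0.986, -0.141], [0.711, 0.161, 0.685], [0.698, -0.041, -0.715]]
ft_force: [0.1, 0.2, -2.3]
opening: 0.0286
```

Request:
step_arm --steps '[0,0,0,0,0,0,0,0,0,0,0,0,0,0,0,0]' --gripper 4.6

```text
time: 36.0
ee_pos: [0.4757, -0.3209, 0.0314]
eef_rot: [[-0.087, 0.986, -0.141], [0.711, 0.161, 0.685], [0.698, -0.041, -0.715]]
ft_force: [0.0, 0.3, 0.5]
opening: 0.0463
```

```bash
python3 -c "
from h import *
s=st()
c=cap('wrist','w20.png')
"
```

```text
t 36.0 tcp [ 0.4757 -0.3209  0.0314] open 0.0463
[[-0.087  0.986 -0.141]
 [ 0.711  0.161  0.685]
 [ 0.698 -0.041 -0.715]]
```

View pics/w20.png

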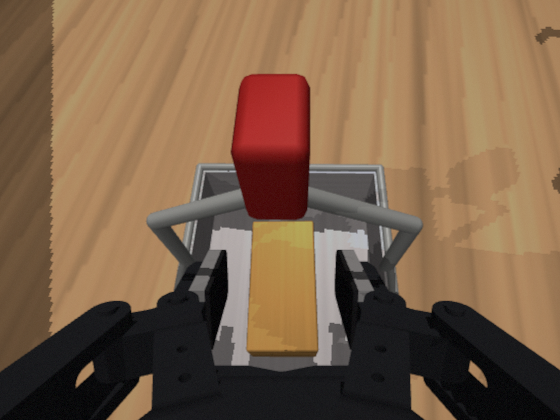

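Request:
step_arm --steps '[0,0,-2,0,0,0,-4,0,0,0,-4,0,0,0,-5,0,0,0,0,0]'

```text
time: 36.67
ee_pos: [0.4979, -0.4275, 0.1422]
eef_rot: [[-0.089, 0.987, -0.136], [0.716, 0.158, 0.68], [0.692, -0.037, -0.721]]
ft_force: [0.1, 0.0, 0.0]
opening: 0.046
```

```bash
python3 -c "
from h import *
s=st();print(np.round(s['joint_pos'],3))
plan((.4,-.47,.35),(.226,-.6,.45))
t=cap('top');sc=cap('scene')
a=cv2.resize(t['pixels'][150:300,350:500,::-1],None,fx=2.6,fy=2.6);b=cv2.resize(sc['pixels'][70:220,140:290,::-1],None,fx=2.6,fy=2.6)
cv2.imwrite('pics/ts21.png',np.hstack([a,b]))
"
```

```text
t 36.67 tcp [ 0.4979 -0.4275  0.1422] open 0.046
[[-0.089  0.987 -0.136]
 [ 0.716  0.158  0.68 ]
 [ 0.692 -0.037 -0.721]]
[-0.974  0.923  0.84   0.314  2.083 -1.064]
5 x [ 2.44 -2.22 -3.31] world [-0.098 -0.043  0.208]
5 x [-0.17 -3.92 -2.73] world [-0.174 -0.13   0.1  ]
```

View pics/ts21.png

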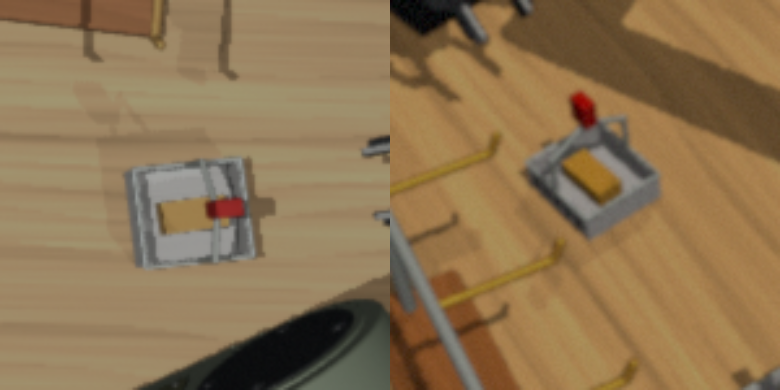

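Both baskets are loaded (red blank at px ~195,217 left panel). Now go and take the lean out.

Request:
step_arm --steps '[2.4,-2.2,-3.3,0,2.4,-2.2,-3.3,0,2.4,-2.2,-3.3,0,2.4,-2.2,-3.3,0,2.4,-2.2,-3.3,0,-0.2,-3.9,-2.7,0,-0.2,-3.9,-2.7,0,-0.2,-3.9,-2.7,0,-0.2,-3.9,-2.7,0,-0.2,-3.9,-2.7,0,0,0,0,0]'

```text
time: 38.15
ee_pos: [0.2212, -0.5843, 0.4248]
eef_rot: [[-0.086, 0.987, -0.134], [0.723, 0.154, 0.673], [0.685, -0.039, -0.727]]
ft_force: [0.8, 0.1, 0.7]
opening: 0.0461
```

```bash
python3 -c "
from h import *
s=st();print(np.round(s['joint_pos'],3))
"
```

```text
t 38.15 tcp [ 0.2212 -0.5843  0.4248] open 0.0461
[[-0.086  0.987 -0.134]
 [ 0.723  0.154  0.673]
 [ 0.685 -0.039 -0.727]]
[-1.354  0.811  0.458  0.029  2.629 -1.474]
```

Request:
step_arm --steps '[-3.6,0.2,-3.4,0,-3.6,0.2,-3.4,0,-3.6,0.2,-3.4,0,0,0,0,0]'

```text
time: 38.65
ee_pos: [0.2264, -0.6435, 0.3798]
eef_rot: [[-0.097, 0.988, -0.119], [0.759, 0.15, 0.634], [0.644, -0.029, -0.764]]
ft_force: [-0.6, 0.3, -0.5]
opening: 0.0456
```

```bash
python3 -c "
from h import *
s=st();print(np.round(s['joint_pos'],3))
"
```

```text
t 38.65 tcp [ 0.2264 -0.6435  0.3798] open 0.0456
[[-0.097  0.988 -0.119]
 [ 0.759  0.15   0.634]
 [ 0.644 -0.029 -0.764]]
[-1.365  0.984  0.229  0.027  2.629 -1.487]
```

Request:
step_arm --steps '[3.8,-0.2,-4.6,0,3.8,-0.2,-4.6,0,3.8,-0.2,-4.6,0,3.8,-0.2,-4.6,0,3.8,-0.2,-4.6,0,0,0,0,0]'

```text
time: 39.4
ee_pos: [0.2175, -0.5992, 0.5462]
eef_rot: [[-0.121, 0.99, -0.067], [0.893, 0.138, 0.427], [0.433, -0.008, -0.902]]
ft_force: [0.5, -0.1, 0.1]
opening: 0.0458
```

```bash
python3 -c "
from h import *
s=st();print(np.round(s['joint_pos'],3))
"
```

```text
t 39.4 tcp [ 0.2175 -0.5992  0.5462] open 0.0458
[[-0.121  0.99  -0.067]
 [ 0.893  0.138  0.427]
 [ 0.433 -0.008 -0.902]]
[-1.368  0.733  0.226  0.041  2.63  -1.474]
```

Request:
step_arm --steps '[2.2,0,-4.6,0,2.2,0,-4.6,0,2.2,0,-4.6,0,2.2,0,-4.6,0,0,0,0,0]'

```text
time: 40.02
ee_pos: [0.208, -0.5555, 0.6354]
eef_rot: [[-0.128, 0.991, -0.03], [0.946, 0.131, 0.296], [0.298, 0.009, -0.955]]
ft_force: [-0.3, 0.5, 0.4]
opening: 0.0458
```

```bash
python3 -c "
from h import *
s=st();print(np.round(s['joint_pos'],3))
"
```

```text
t 40.02 tcp [ 0.208  -0.5555  0.6354] open 0.0458
[[-0.128  0.991 -0.03 ]
 [ 0.946  0.131  0.296]
 [ 0.298  0.009 -0.955]]
[-1.374  0.586  0.226  0.058  2.63  -1.46 ]
```

Request:
step_arm --steps '[1.5,0,-5,0,1.5,0,-5,0,1.5,0,-5,0,1.5,0,-5,0,0,0,0,0]'

```text
time: 40.65
ee_pos: [0.1914, -0.5024, 0.7162]
eef_rot: [[-0.128, 0.992, 0.01], [0.979, 0.125, 0.16], [0.158, 0.031, -0.987]]
ft_force: [-0.0, 0.5, 0.2]
opening: 0.046
```

```bash
python3 -c "
from h import *
s=st();print(np.round(s['joint_pos'],3))
"
```

```text
t 40.65 tcp [ 0.1914 -0.5024  0.7162] open 0.046
[[-0.128  0.992  0.01 ]
 [ 0.979  0.125  0.16 ]
 [ 0.158  0.031 -0.987]]
[-1.391  0.442  0.225  0.079  2.629 -1.453]
```

Request:
step_arm --steps '[-0.5,-4.3,0,0,-0.5,-4.3,0,0,-0.5,-4.3,0,0,0,0,0,0]'

```text
time: 41.15
ee_pos: [0.0633, -0.5378, 0.7043]
eef_rot: [[-0.123, 0.992, 0.01], [0.978, 0.12, 0.17], [0.167, 0.031, -0.985]]
ft_force: [0.2, -0.4, -0.3]
opening: 0.0464
```

```bash
python3 -c "
from h import *
s=st();print(np.round(s['joint_pos'],3))
"
```

```text
t 41.15 tcp [ 0.0633 -0.5378  0.7043] open 0.0464
[[-0.123  0.992  0.01 ]
 [ 0.978  0.12   0.17 ]
 [ 0.167  0.031 -0.985]]
[-1.615  0.442  0.258  0.005  2.613 -1.734]
```

Request:
step_arm --steps '[1,0,-5,0,1,0,-5,0,0.7,0,-5,0,0.5,0,-5,0,0,0,0,0]'

```text
time: 41.78
ee_pos: [0.0555, -0.4792, 0.7752]
eef_rot: [[-0.127, 0.992, 0.009], [0.991, 0.127, 0.037], [0.035, 0.014, -0.999]]
ft_force: [-0.1, 0.7, -0.6]
opening: 0.0461
```

```bash
python3 -c "
from h import *
s=st();print(np.round(s['joint_pos'],3))
"
```

```text
t 41.77 tcp [ 0.0555 -0.4792  0.7752] open 0.0461
[[-0.127  0.992  0.009]
 [ 0.991  0.127  0.037]
 [ 0.035  0.014 -0.999]]
[-1.64   0.324  0.225  0.014  2.629 -1.755]
```

One more small push.

Request:
step_arm --steps '[0,0,-5,0,0,0,0,0,0,0,0,0]'

```text
time: 42.15
ee_pos: [0.0531, -0.4698, 0.7847]
eef_rot: [[-0.127, 0.992, 0.01], [0.992, 0.127, 0.016], [0.014, 0.012, -1.0]]
ft_force: [-1.1, -0.2, 0.2]
opening: 0.046
```

```bash
python3 -c "
from h import *
s=st();print(np.round(s['joint_pos'],3))
"
```

```text
t 42.15 tcp [ 0.0531 -0.4698  0.7847] open 0.046
[[-0.127  0.992  0.01 ]
 [ 0.992  0.127  0.016]
 [ 0.014  0.012 -1.   ]]
[-1.648  0.304  0.225  0.019  2.629 -1.759]
```

```bash
python3 -c "
from h import *
plan((.2,-.48,.5),(.4767,-.3187,.3))"
```

```text
7 x [-0.47  2.01  4.09] world [ 0.147 -0.01  -0.285]
8 x [1.53 3.66 2.57] world [ 0.277  0.161 -0.2  ]
```

Request:
step_arm --steps '[-0.5,2,4.1,0,-0.5,2,4.1,0,-0.5,2,4.1,0,-0.5,2,4.1,0,-0.5,2,4.1,0,-0.5,2,4.1,0,-0.5,2,4.1,0,1.5,3.7,2.6,0,1.5,3.7,2.6,0,1.5,3.7,2.6,0,1.5,3.7,2.6,0,1.5,3.7,2.6,0,1.5,3.7,2.6,0,1.5,3.7,2.6,0,1.5,3.7,2.6,0,0,0,0,0]'

```text
time: 44.15
ee_pos: [0.481, -0.3197, 0.2928]
eef_rot: [[-0.131, 0.991, 0.006], [0.991, 0.13, 0.021], [0.02, 0.009, -1.0]]
ft_force: [-0.2, -0.9, -0.2]
opening: 0.0459
```

```bash
python3 -c "
from h import *
s=st();print(np.round(s['joint_pos'],3))
plan((.4767,-.3187,.22))
c=cap('wrist','w22.png');P=cloud(c);np.savez('c22.npz',P=P,im=c['pixels'])
hsv=cv2.cvtColor(c['pixels'],cv2.COLOR_RGB2HSV)
m=((hsv[...,0]<8)|(hsv[...,0]>172))&(hsv[...,1]>150)&(hsv[...,2]>60)&(P[...,2]>.09)
q=P[m];print(m.sum(),q.mean(0),q.min(0),q.max(0))
q=P[m&(P[...,2]>.122)];print('top',len(q),q.mean(0),cv2.minAreaRect((q[:,:2]*1000).astype(np.float32)))
"
```

```text
t 44.15 tcp [ 0.481  -0.3197  0.2928] open 0.0459
[[-0.131  0.991  0.006]
 [ 0.991  0.13   0.021]
 [ 0.02   0.009 -1.   ]]
[-0.747  0.176  1.451  0.02   1.525 -0.879]
2 x [ 0.   -0.24  3.64] world [-0.004  0.001 -0.073]
491 [ 0.47609071 -0.31697231  0.12318578] [ 0.46802431 -0.3301975   0.09955414] [ 0.48466884 -0.30674012  0.12720458]
top 428 [ 0.47623335 -0.31836399  0.12500021] ((476.184814453125, -318.71728515625), (14.27500057220459, 22.83380889892578), 7.640117168426514)
```

View pics/w22.png

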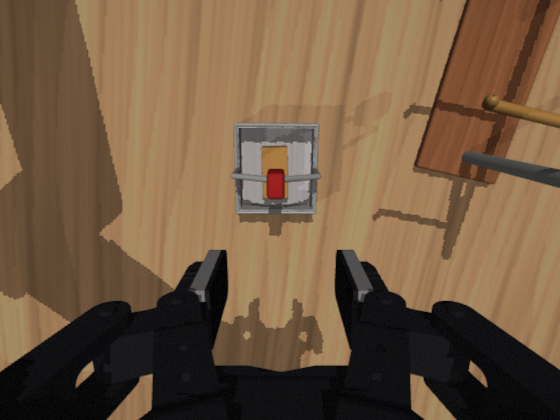

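```bash
python3 -c "
from h import *
plan((.4763,-.3184,.17),(.4763,-.3184,.102))"
```

```text
3 x [ 0.04 -0.17  4.15] world [-0.004  0.003 -0.125]
2 x [-0.06 -0.03  3.4 ] world [ 0.     0.    -0.068]
```

Request:
step_arm --steps '[0.04,-0.17,4.1,0,0.04,-0.17,4.1,0,0.04,-0.17,4.1,0,0,0,0,0,0,0,0,0]'

```text
time: 44.82
ee_pos: [0.4769, -0.3213, 0.1758]
eef_rot: [[-0.126, 0.992, 0.013], [0.992, 0.126, 0.013], [0.012, 0.015, -1.0]]
ft_force: [0.3, -0.1, 0.6]
opening: 0.0462
```

```bash
python3 -c "
from h import *
s=st()
plan((.4763,-.3184,.102))
c=cap('wrist','w23.png')
"
```

```text
t 44.83 tcp [ 0.4769 -0.3213  0.1758] open 0.0462
[[-0.126  0.992  0.013]
 [ 0.992  0.126  0.013]
 [ 0.012  0.015 -1.   ]]
2 x [ 0.1  -0.06  3.69] world [-0.001  0.003 -0.074]
```

View pics/w23.png

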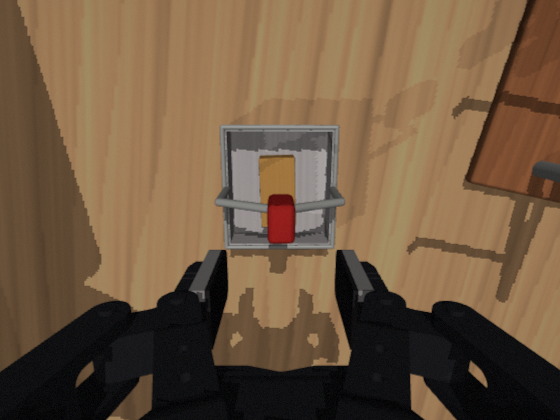

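Red grip (px 281,218) is centred between the fingers. Descend and grip.

Request:
step_arm --steps '[0.1,-0.06,2.5,0,0.1,-0.06,2.5,0,0,0,2.3,0,0,0,0,0,0,0,0,0]'

```text
time: 45.5
ee_pos: [0.4768, -0.3178, 0.1028]
eef_rot: [[-0.127, 0.992, 0.014], [0.992, 0.127, 0.013], [0.012, 0.015, -1.0]]
ft_force: [0.5, 0.1, 0.9]
opening: 0.0459
```

```bash
python3 -c "
from h import *
s=st()
plan((.4763,-.3184,.102))
c=cap('wrist','w24.png')
"
```

```text
t 45.5 tcp [ 0.4768 -0.3178  0.1028] open 0.0459
[[-0.127  0.992  0.014]
 [ 0.992  0.127  0.013]
 [ 0.012  0.015 -1.   ]]
1 x [-0.05 -0.06  0.08] world [-0.    -0.001 -0.001]
```

View pics/w24.png

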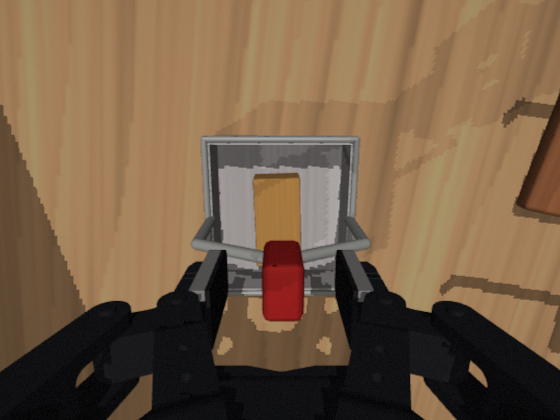

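Request:
step_arm --steps '[0,0.05,0,0,0,0,0,0,0,0,0,0,0,0,0,0,0,0,0,0,0,0,0,0,0,0,0,0]' --gripper 0.5 --squeeze 70

```text
time: 46.42
ee_pos: [0.4768, -0.317, 0.1019]
eef_rot: [[-0.127, 0.992, 0.012], [0.992, 0.127, 0.015], [0.013, 0.014, -1.0]]
ft_force: [1.7, 1.7, 6.1]
opening: 0.0149
```

```bash
python3 -c "
from h import *
s=st();print(s['ft_force'])
c=cap('wrist','w25.png')
"
```

```text
t 46.42 tcp [ 0.4768 -0.317   0.1019] open 0.0149
[[-0.127  0.992  0.012]
 [ 0.992  0.127  0.015]
 [ 0.013  0.014 -1.   ]]
[1.72290867 1.702603   6.05728757]
```

View pics/w25.png

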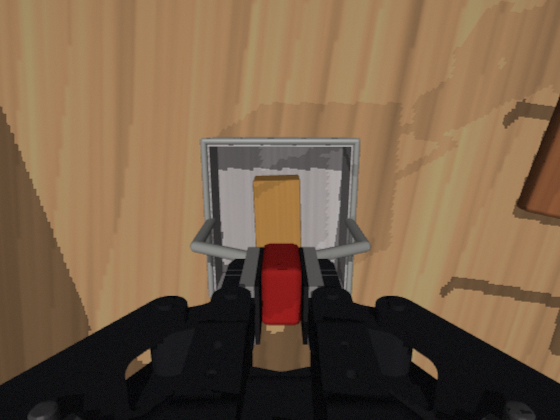

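Request:
step_arm --steps '[0,0,-1,0,0,0,-1.5,0,0,0,-2.5,0,0,0,-3,0,0,0,-3.2,0,0,0,-3.2,0,0,0,0,0]'

```text
time: 47.35
ee_pos: [0.4759, -0.3202, 0.248]
eef_rot: [[-0.127, 0.992, 0.016], [0.992, 0.127, 0.011], [0.009, 0.017, -1.0]]
ft_force: [0.2, -0.4, -3.7]
opening: 0.0143
```

```bash
python3 -c "
from h import *
s=st();print(s['ft_force'],np.round(s['joint_pos'],3))
d=np.load('c0.npz')
L=[]
for n,i in (('t','ti'),('s','si')):
    P=d[n];hsv=cv2.cvtColor(d[i],cv2.COLOR_RGB2HSV);z=P[...,2]
    m=(P[...,0]>.55)&(P[...,0]<.85)&(P[...,1]>-.35)&(P[...,1]<.2)&(z>.19)&(z<.235)&(hsv[...,0]>15)&(hsv[...,0]<35)&(hsv[...,1]>120)
    k,l,stt,cen=cv2.connectedComponentsWithStats(m.astype(np.uint8))
    for j in range(1,k):
        if stt[j,4]>50:
            g=P[l==j]; tip=g[g[:,2]>.213]; a=g[(g[:,2]<.21)]
            f=cv2.fitLine(a[:,:2].astype(np.float32),cv2.DIST_HUBER,0,.01,.01).ravel()
            o=g[np.argsort(g[:,0])[:6]].mean(0)
            print(n,'tip',len(tip),tip.mean(0).round(4),'outer',o.round(4),'rest26',(tip.mean(0)[:2]+.026*np.array([.995,-.095])).round(4),'arm y at x=.66',(f[3]+(.66-f[2])*f[1]/f[0]).round(4), 'ztop',np.percentile(a[:,2],80).round(4))
c=cap('wrist','w26.png')
"
```

```text
t 47.35 tcp [ 0.4759 -0.3202  0.248 ] open 0.0143
[[-0.127  0.992  0.016]
 [ 0.992  0.127  0.011]
 [ 0.009  0.017 -1.   ]]
[ 0.20992307 -0.44764353 -3.69173803] [-0.754  0.186  1.531  0.019  1.421 -0.884]
t tip 12 [0.619  0.0278 0.2182] outer [0.6168 0.0274 0.2188] rest26 [0.6448 0.0253] arm y at x=.66 0.0242 ztop 0.2051
t tip 11 [ 0.6071 -0.101   0.2184] outer [ 0.6055 -0.1008  0.2191] rest26 [ 0.633  -0.1035] arm y at x=.66 -0.1059 ztop 0.2052
t tip 11 [ 0.5953 -0.2298  0.2179] outer [ 0.5937 -0.2298  0.2187] rest26 [ 0.6211 -0.2323] arm y at x=.66 -0.2359 ztop 0.205
s tip 18 [ 0.5969 -0.2325  0.218 ] outer [ 0.5939 -0.2323  0.2181] rest26 [ 0.6228 -0.2349] arm y at x=.66 -0.2376 ztop 0.2062
s tip 20 [ 0.6089 -0.1027  0.2183] outer [ 0.6054 -0.1027  0.2193] rest26 [ 0.6348 -0.1052] arm y at x=.66 -0.1072 ztop 0.2062
s tip 24 [0.6208 0.0266 0.2182] outer [0.6175 0.0257 0.2194] rest26 [0.6467 0.0241] arm y at x=.66 0.0236 ztop 0.2066
```

View pics/w26.png

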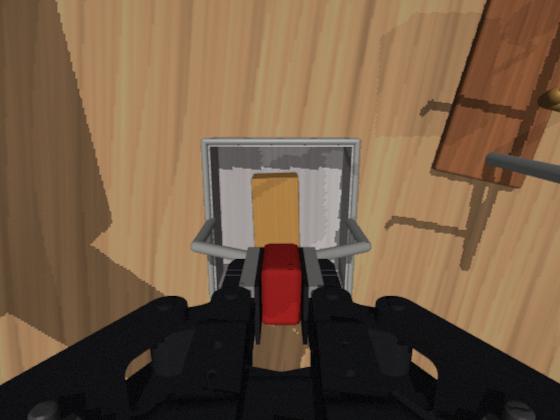

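Request:
step_arm --steps '[0,0,0,-3,0,0,0,-5,0,0,0,-5,0,0,0,-5,0,0,0,-5,0,0,0,-5,0,0,0,-5,0,0,0,-5,0,0,0,-5,0,0,0,-5,0,0,0,-5,0,0,0,-5,0,0,0,-5,0,0,0,-5,0,0,0,-5,0,0,0,-4.4,0,0,0,0]'

```text
time: 49.52
ee_pos: [0.4732, -0.3177, 0.2417]
eef_rot: [[-0.996, 0.094, 0.007], [0.094, 0.995, 0.02], [-0.005, 0.02, -1.0]]
ft_force: [0.5, 0.6, -3.2]
opening: 0.015
```

```bash
python3 -c "
from h import *
s=st();print(s['ft_force'],np.round(s['joint_pos'],3))
plan((.501,-.222,.248),(.6206,-.2334,.248),(.6206,-.2334,.215))
"
```

```text
t 49.52 tcp [ 0.4732 -0.3177  0.2417] open 0.015
[[-0.996  0.094  0.007]
 [ 0.094  0.995  0.02 ]
 [-0.005  0.02  -1.   ]]
[ 0.45305755  0.6110331  -3.18762305] [-0.754  0.192  1.538  0.019  1.421 -2.234]
2 x [-0.94  4.9  -0.21] world [0.028 0.096 0.006]
3 x [-4.   -0.01  0.02] world [ 0.12  -0.011  0.   ]
1 x [ 0.02 -0.07  3.3 ] world [ 0.     0.    -0.033]
```

Request:
step_arm --steps '[-0.5,2.4,-0.2,0,-0.5,2.4,-0.1,0,-0.5,2.4,-0.1,0,-0.4,2.5,-0.1,0,0,0,0,0,0,0,0,0]'

```text
time: 50.28
ee_pos: [0.5017, -0.2241, 0.2503]
eef_rot: [[-0.996, 0.093, 0.009], [0.093, 0.996, 0.016], [-0.007, 0.017, -1.0]]
ft_force: [0.7, 0.5, -4.2]
opening: 0.0144
```

```bash
python3 -c "
from h import *
s=st();print(s['ft_force'],np.round(s['joint_pos'],3))
plan((.6206,-.2334,.248),(.6206,-.2334,.215))
c=cap('wrist','w27.png');sc=cap('scene','s27.png');np.savez('c27.npz',P=cloud(c),im=c['pixels'],s=cloud(sc),si=sc['pixels'])
"
```

```text
t 50.27 tcp [ 0.5017 -0.2241  0.2503] open 0.0144
[[-0.996  0.093  0.009]
 [ 0.093  0.996  0.016]
 [-0.007  0.017 -1.   ]]
[ 0.69594096  0.53230789 -4.22673511] [-0.588  0.137  1.583  0.019  1.424 -2.069]
3 x [-3.97  0.06  0.11] world [ 0.119 -0.009 -0.002]
1 x [ 0.02 -0.06  3.3 ] world [ 0.     0.    -0.033]
```

View pics/w27.png

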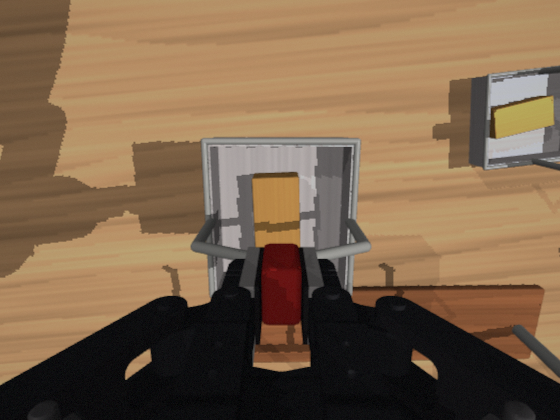

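View pics/s27.png

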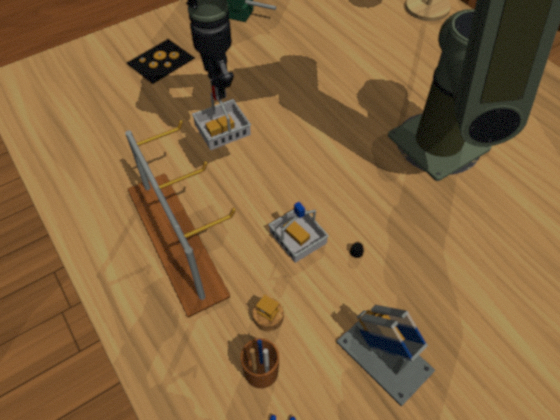

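Request:
step_arm --steps '[-2,0.03,0.05,0,-2,0.03,0.05,0,-2,0.03,0,0,-2,0.03,0,0,-2,0.03,0,0,-1.9,0,0,0,0,0,0,0,0,0,0,0]'

```text
time: 51.38
ee_pos: [0.62, -0.2339, 0.2506]
eef_rot: [[-0.996, 0.093, 0.009], [0.094, 0.995, 0.017], [-0.007, 0.018, -1.0]]
ft_force: [0.3, -0.1, -4.3]
opening: 0.0148
```

```bash
python3 -c "
from h import *
s=st();print(s['ft_force'])
plan((.6206,-.2334,.215))
c=cap('wrist','w28.png');sc=cap('scene');t=cap('top')
a=cv2.resize(t['pixels'][70:220,350:500,::-1],None,fx=2.6,fy=2.6);b=cv2.resize(sc['pixels'][60:210,90:240,::-1],None,fx=2.6,fy=2.6)
cv2.imwrite('pics/ts28.png',np.hstack([a,b]))
"
```

```text
t 51.38 tcp [ 0.62   -0.2339  0.2506] open 0.0148
[[-0.996  0.093  0.009]
 [ 0.094  0.995  0.017]
 [-0.007  0.018 -1.   ]]
[ 0.34876794 -0.12788486 -4.34551021]
1 x [-0.03 -0.    3.56] world [ 0.001  0.001 -0.036]
```

View pics/w28.png

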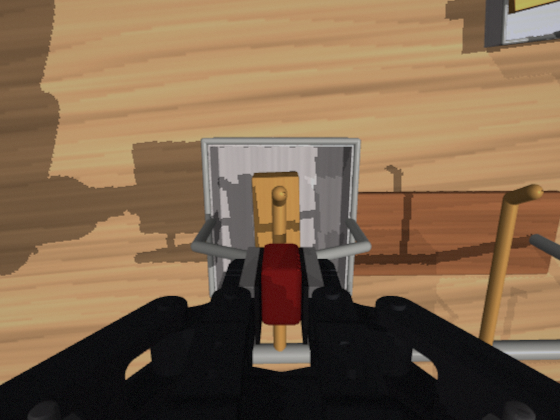

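View pics/ts28.png

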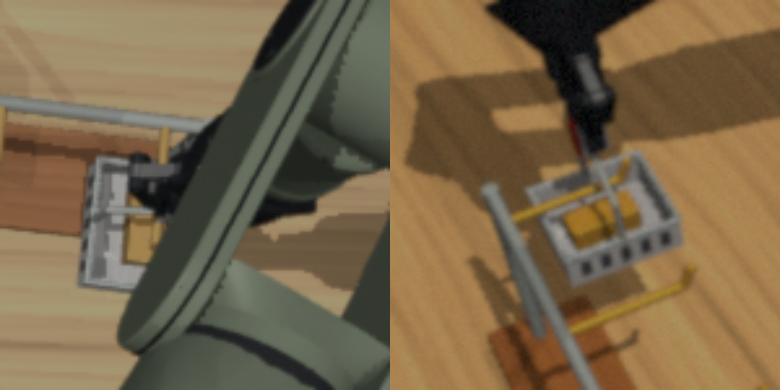

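Request:
step_arm --steps '[0,0,1,0,0,0,1,0,0,0,0.8,0,0,0,0.4,0,0,0,0,0]'

```text
time: 52.15
ee_pos: [0.621, -0.2329, 0.2186]
eef_rot: [[-0.996, 0.093, 0.009], [0.093, 0.996, 0.017], [-0.008, 0.018, -1.0]]
ft_force: [-0.2, -0.5, -4.6]
opening: 0.0149
```

Request:
step_arm --steps '[0,0,0.2,0,0,0,0.2,0,0,0,0,0]'

```text
time: 52.52
ee_pos: [0.6217, -0.2332, 0.2166]
eef_rot: [[-0.996, 0.093, 0.012], [0.093, 0.996, 0.015], [-0.011, 0.016, -1.0]]
ft_force: [-1.5, 0.4, 0.6]
opening: 0.0148
```

```bash
python3 -c "
from h import *
s=st();print(s['ft_force'])
c=cap('wrist','w29.png')
"
```

```text
t 52.52 tcp [ 0.6217 -0.2332  0.2166] open 0.0148
[[-0.996  0.093  0.012]
 [ 0.093  0.996  0.015]
 [-0.011  0.016 -1.   ]]
[-1.53147474  0.36852783  0.6430241 ]
```

View pics/w29.png

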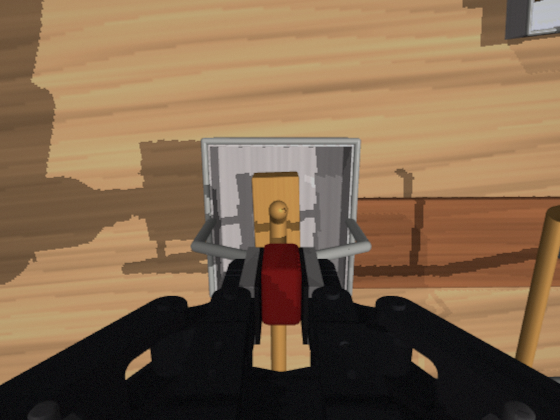

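Request:
step_arm --steps '[0,0,0,0,0,0,0,0,0,0,0,0]' --squeeze 20

```text
time: 52.95
ee_pos: [0.6217, -0.2332, 0.2164]
eef_rot: [[-0.996, 0.093, 0.012], [0.093, 0.996, 0.015], [-0.011, 0.017, -1.0]]
ft_force: [-1.2, 1.6, 4.8]
opening: 0.0149
```

Request:
step_arm --steps '[0,0,0,0,0,0,0,0,0,0,0,0,0,0,0,0]' --gripper 4.4

```text
time: 53.45
ee_pos: [0.6211, -0.2329, 0.215]
eef_rot: [[-0.996, 0.093, 0.01], [0.093, 0.996, 0.016], [-0.008, 0.017, -1.0]]
ft_force: [-0.0, -0.0, 0.3]
opening: 0.0437
```

Request:
step_arm --steps '[0,0,-1.5,0,0,0,-2.5,0,0,0,-4,0,0,0,-4,0,0,0,0,0]'

```text
time: 54.08
ee_pos: [0.6221, -0.2361, 0.3424]
eef_rot: [[-0.996, 0.092, 0.021], [0.093, 0.996, 0.011], [-0.02, 0.012, -1.0]]
ft_force: [0.4, 1.2, 0.8]
opening: 0.0439
```

```bash
python3 -c "
from h import *
s=st();print(s['ft_force'],np.round(s['joint_pos'],3))
c=cap('wrist','w30.png');sc=cap('scene');t=cap('top')
a=cv2.resize(t['pixels'][70:220,350:500,::-1],None,fx=2.6,fy=2.6);b=cv2.resize(sc['pixels'][60:210,90:240,::-1],None,fx=2.6,fy=2.6)
cv2.imwrite('pics/ts30.png',np.hstack([a,b]))
np.savez('c30.npz',t=cloud(t),s=cloud(sc),ti=t['pixels'],si=sc['pixels'])
"
```

```text
t 54.08 tcp [ 0.6221 -0.2361  0.3424] open 0.0439
[[-0.996  0.092  0.021]
 [ 0.093  0.996  0.011]
 [-0.02   0.012 -1.   ]]
[0.35489121 1.2265013  0.7991474 ] [-0.502  0.334  1.157  0.019  1.637 -1.979]
```

View pics/w30.png

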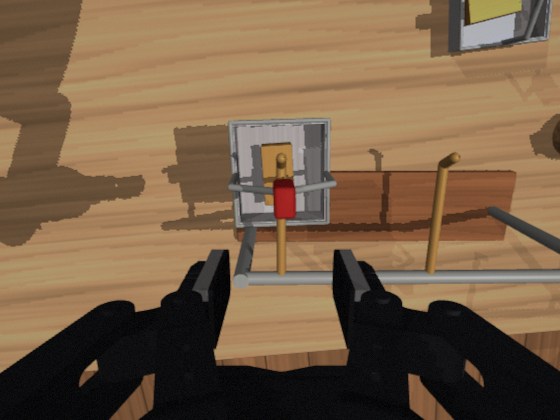

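View pics/ts30.png

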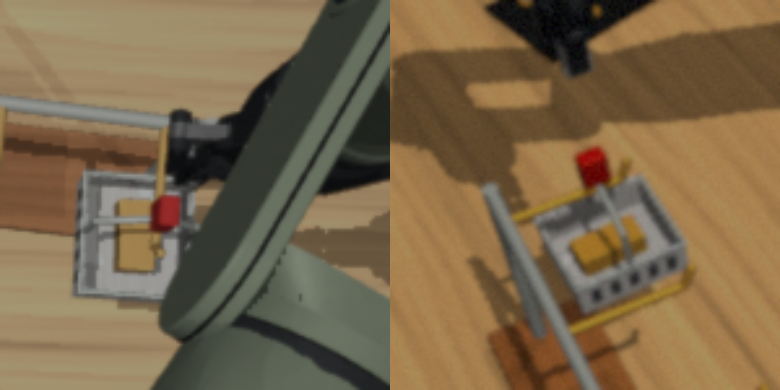

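Request:
step_arm --steps '[0,0,0,10.4,0,0,0,10.4,0,0,0,10.4,0,0,0,10.4,0,0,0,10.4,0,0,0,10.4,0,0,0,10.4,0,0,0,10.4,0,0,0,0]'

```text
time: 55.35
ee_pos: [0.6193, -0.2345, 0.3331]
eef_rot: [[-0.028, 1.0, 0.007], [0.999, 0.028, 0.018], [0.018, 0.008, -1.0]]
ft_force: [-0.1, 0.1, -0.7]
opening: 0.0442
```

```bash
python3 -c "
from h import *
s=st()
plan((.4716,.036,.30))
"
```

```text
t 55.35 tcp [ 0.6193 -0.2345  0.3331] open 0.0442
[[-0.028  1.     0.007]
 [ 0.999  0.028  0.018]
 [ 0.018  0.008 -1.   ]]
7 x [ 3.91 -2.    0.53] world [-0.148  0.271 -0.033]
```

Request:
step_arm --steps '[3.9,-2,0.5,0,3.9,-2,0.5,0,3.9,-2,0.5,0,3.9,-2,0.5,0,3.9,-2,0.5,0,3.9,-2,0.5,0,3.9,-2,0.5,0,0,0,0,0,0,0,0,0]'

```text
time: 56.48
ee_pos: [0.4733, 0.0347, 0.3028]
eef_rot: [[-0.028, 1.0, 0.01], [0.999, 0.028, 0.016], [0.015, 0.011, -1.0]]
ft_force: [0.3, -0.2, -0.1]
opening: 0.044
```

```bash
python3 -c "
from h import *
s=st();print(np.round(s['joint_pos'],3))
c=cap('wrist','w31.png');P=cloud(c)
hsv=cv2.cvtColor(c['pixels'],cv2.COLOR_RGB2HSV)
m=(hsv[...,0]>100)&(hsv[...,0]<130)&(hsv[...,1]>150)&(hsv[...,2]>60)&(P[...,2]>.09)&(P[...,2]<.14)
q=P[m&(P[...,2]>.122)];print('top',len(q),q.mean(0),cv2.minAreaRect((q[:,:2]*1000).astype(np.float32)))
c_=np.array(cv2.minAreaRect((q[:,:2]*1000).astype(np.float32))[0])/1000
plan((c_[0],c_[1],.17),(c_[0],c_[1],.102))
"
```

```text
t 56.48 tcp [0.4733 0.0347 0.3028] open 0.044
[[-0.028  1.     0.01 ]
 [ 0.999  0.028  0.016]
 [ 0.015  0.011 -1.   ]]
[-0.121 -0.069  1.688  0.017  1.515 -0.15 ]
top 381 [0.47123204 0.03760528 0.12511711] ((471.2021484375, 37.51111602783203), (13.758659362792969, 22.06243896484375), 1.6614457368850708)
3 x [ 0.04 -0.13  4.43] world [-0.002  0.003 -0.133]
2 x [-0.05 -0.04  3.4 ] world [ 0.     0.    -0.068]
```

View pics/w31.png

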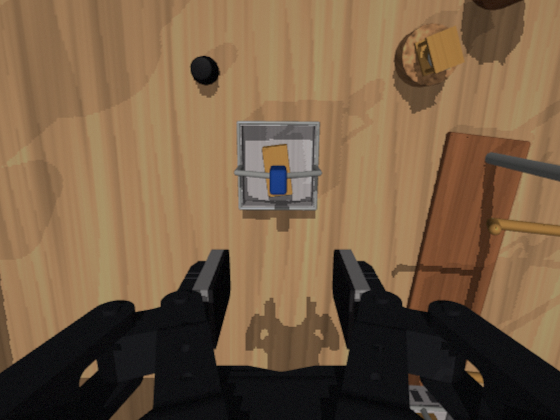

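Request:
step_arm --steps '[0.04,-0.13,4.4,0,0.04,-0.13,4.4,0,0.04,-0.13,4.4,0,0,0,0,0,0,0,0,0]'

```text
time: 57.15
ee_pos: [0.4724, 0.0374, 0.1726]
eef_rot: [[-0.025, 1.0, 0.013], [1.0, 0.025, 0.016], [0.016, 0.013, -1.0]]
ft_force: [0.4, -0.5, -0.2]
opening: 0.0438
```

```bash
python3 -c "
from h import *
s=st()
plan((.4712,.0375,.102))
c=cap('wrist','w32.png')
"
```

```text
t 57.15 tcp [0.4724 0.0374 0.1726] open 0.0438
[[-0.025  1.     0.013]
 [ 1.     0.025  0.016]
 [ 0.016  0.013 -1.   ]]
2 x [-0.05 -0.1   3.53] world [-0.001  0.    -0.071]
```

View pics/w32.png

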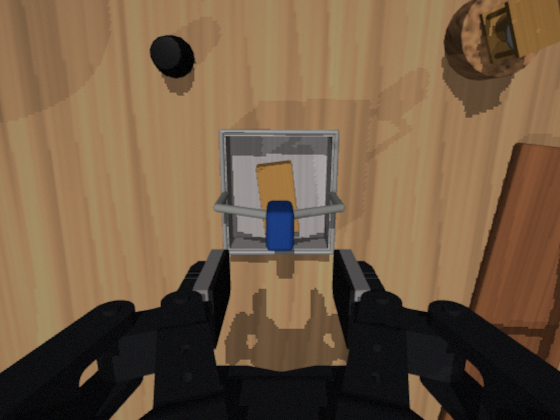

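Request:
step_arm --steps '[0,-0.06,2.5,0,0,-0.06,2.5,0,0,0,1.9,0,0,0,0,0,0,0,0,0]'

```text
time: 57.82
ee_pos: [0.4722, 0.039, 0.1042]
eef_rot: [[-0.026, 1.0, 0.014], [1.0, 0.026, 0.016], [0.015, 0.015, -1.0]]
ft_force: [-0.5, -0.9, 0.6]
opening: 0.0441
```

Request:
step_arm --steps '[0,0,0,0,0,0,0,0,0,0,0,0,0,0,0,0,0,0,0,0,0,0,0,0,0,0,0,0]' --gripper 0.5 --squeeze 70

```text
time: 58.7
ee_pos: [0.4718, 0.0392, 0.1036]
eef_rot: [[-0.026, 1.0, 0.014], [1.0, 0.026, 0.016], [0.016, 0.014, -1.0]]
ft_force: [0.7, 0.5, 6.4]
opening: 0.0148
```

```bash
python3 -c "
from h import *
s=st();print(s['ft_force'])
c=cap('wrist','w33.png')
"
```

```text
t 58.7 tcp [0.4718 0.0392 0.1036] open 0.0148
[[-0.026  1.     0.014]
 [ 1.     0.026  0.016]
 [ 0.016  0.014 -1.   ]]
[0.72126528 0.54099852 6.3780158 ]
```

View pics/w33.png

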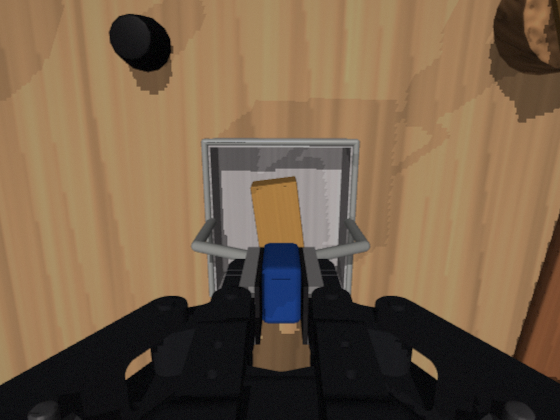

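Request:
step_arm --steps '[0,0,-1,0,0,0,-1.5,0,0,0,-2.5,0,0,0,-3,0,0,0,-3.4,0,0,0,-3.4,0,0,0,0,0]'

```text
time: 59.62
ee_pos: [0.4708, 0.0366, 0.2534]
eef_rot: [[-0.026, 0.999, 0.018], [1.0, 0.026, 0.015], [0.015, 0.018, -1.0]]
ft_force: [0.7, 0.5, -4.4]
opening: 0.0145
```

Request:
step_arm --steps '[0,0,0,-3,0,0,0,-5,0,0,0,-5,0,0,0,-5,0,0,0,-5,0,0,0,-5,0,0,0,-5,0,0,0,-5,0,0,0,-5,0,0,0,-5,0,0,0,-5,0,0,0,-5,0,0,0,-5,0,0,0,-5,0,0,0,-5,0,0,0,-5,0,0,0,-5,0,0,0,0,0,0,0,0]'

```text
time: 62.0
ee_pos: [0.468, 0.0369, 0.2489]
eef_rot: [[-0.995, 0.097, 0.008], [0.097, 0.995, 0.016], [-0.006, 0.017, -1.0]]
ft_force: [0.3, -0.6, -3.0]
opening: 0.0147
```

```bash
python3 -c "
from h import *
s=st();print(s['ft_force'],np.round(s['joint_pos'],3))
plan((.524,.0358,.2505),(.6441,.0247,.2505))
c=cap('wrist','w34.png')
"
```

```text
t 62.0 tcp [0.468  0.0369 0.2489] open 0.0147
[[-0.995  0.097  0.008]
 [ 0.097  0.995  0.016]
 [-0.006  0.017 -1.   ]]
[ 0.29957723 -0.62929683 -2.97804651] [-0.118 -0.043  1.774  0.018  1.405 -1.594]
2 x [-2.8   0.22 -0.06] world [ 0.056 -0.001  0.002]
3 x [-4.02  0.02  0.03] world [ 0.12  -0.011  0.   ]
```

View pics/w34.png

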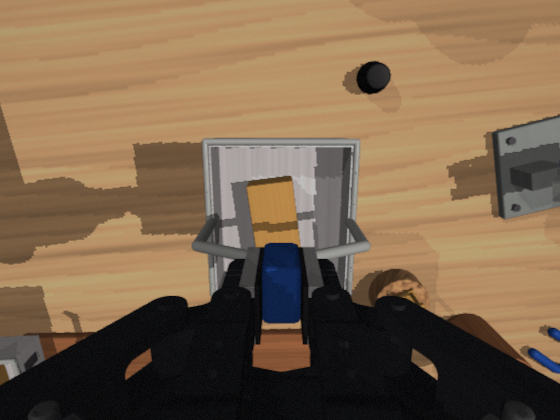

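Request:
step_arm --steps '[-2,0.1,-0.2,0,-2,0.1,0,0,-1.6,0.02,0,0,-2,0.02,0,0,-2,0,0,0,-2,0,0,0,-2,0,0,0,-2,0,0,0,-2,0,0,0,0,0,0,0,0,0,0,0]'

```text
time: 63.42
ee_pos: [0.6433, 0.0224, 0.253]
eef_rot: [[-0.995, 0.096, 0.008], [0.096, 0.995, 0.016], [-0.007, 0.017, -1.0]]
ft_force: [0.9, 0.3, -3.9]
opening: 0.0149
```

```bash
python3 -c "
from h import *
s=st();print(s['ft_force'])
plan((.6441,.0247,.217))
c=cap('wrist','w35.png')
"
```

```text
t 63.42 tcp [0.6433 0.0224 0.253 ] open 0.0149
[[-0.995  0.096  0.008]
 [ 0.096  0.995  0.016]
 [-0.007  0.017 -1.   ]]
[ 0.87290941  0.30906399 -3.90713429]
1 x [-0.03  0.18  3.6 ] world [ 0.001  0.002 -0.036]
```

View pics/w35.png

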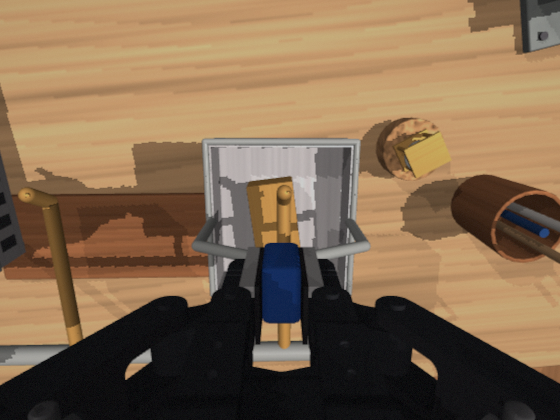

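Request:
step_arm --steps '[0,0.15,1,0,0,0,1,0,0,0,0.8,0,0,0,0.4,0,0,0,0,0]'

```text
time: 64.1
ee_pos: [0.6443, 0.0243, 0.2211]
eef_rot: [[-0.995, 0.096, 0.009], [0.096, 0.995, 0.016], [-0.008, 0.017, -1.0]]
ft_force: [-0.5, -0.5, -4.3]
opening: 0.0148
```

Request:
step_arm --steps '[0,0,0.2,0,0,0,0.2,0,0,0,0,0]'

```text
time: 64.47
ee_pos: [0.6449, 0.0243, 0.2181]
eef_rot: [[-0.995, 0.096, 0.011], [0.096, 0.995, 0.016], [-0.01, 0.017, -1.0]]
ft_force: [0.3, -0.5, -3.9]
opening: 0.0145
```

Request:
step_arm --steps '[0,0,0.15,0,0,0,0,0,0,0,0,0]'

```text
time: 64.85
ee_pos: [0.6451, 0.0243, 0.2176]
eef_rot: [[-0.995, 0.096, 0.012], [0.096, 0.995, 0.016], [-0.01, 0.017, -1.0]]
ft_force: [-2.8, -1.1, 4.6]
opening: 0.0145
```

```bash
python3 -c "
from h import *
s=st();print(s['ft_force'])
c=cap('wrist','w36.png')
"
```

```text
t 64.85 tcp [0.6451 0.0243 0.2176] open 0.0145
[[-0.995  0.096  0.012]
 [ 0.096  0.995  0.016]
 [-0.01   0.017 -1.   ]]
[-2.83337189 -1.10478092  4.63310912]
```

View pics/w36.png

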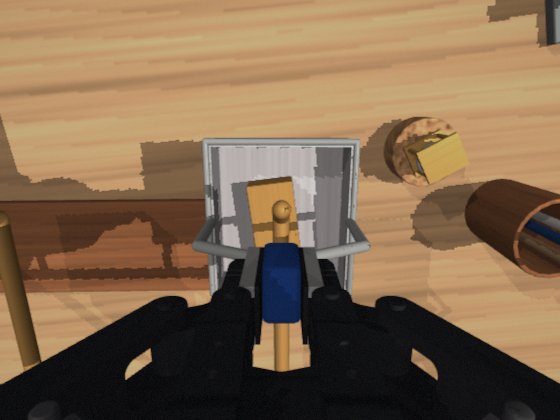

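Seated and centred; release, rise, then back off to clear the view.

Request:
step_arm --steps '[0,0,0,0,0,0,0,0,0,0,0,0]' --squeeze 20

```text
time: 65.28
ee_pos: [0.6451, 0.0243, 0.2176]
eef_rot: [[-0.995, 0.096, 0.012], [0.096, 0.995, 0.016], [-0.01, 0.017, -1.0]]
ft_force: [-3.0, 0.4, 5.4]
opening: 0.0147
```

Request:
step_arm --steps '[0,0,0,0,0,0,0,0,0,0,0,0,0,0,0,0]' --gripper 4.4

```text
time: 65.78
ee_pos: [0.6446, 0.0244, 0.2159]
eef_rot: [[-0.995, 0.096, 0.01], [0.096, 0.995, 0.016], [-0.009, 0.017, -1.0]]
ft_force: [0.7, 0.5, -0.2]
opening: 0.0439
```

Request:
step_arm --steps '[0,0,-1.5,0,0,0,-2.5,0,0,0,-4,0,0,0,-4,0,0,0,-3,0,4,0,-2,0,4,0,-2,0,4,0,-2,0,4,0,-2,0,4,0,0,0,4,0,0,0,0,0,0,0,0,0,0,0]'

```text
time: 67.4
ee_pos: [0.4038, 0.0437, 0.4451]
eef_rot: [[-0.995, 0.096, 0.013], [0.096, 0.995, 0.016], [-0.011, 0.017, -1.0]]
ft_force: [0.9, -1.4, 0.4]
opening: 0.0442
```

```bash
python3 -c "
from h import *
s=st();print(s['ft_force'])
c=cap('wrist','w37.png');sc=cap('scene','s37.png');t=cap('top','t37.png')
for n,P,im in (('t',cloud(t),t['pixels']),('s',cloud(sc),sc['pixels'])):
    hsv=cv2.cvtColor(im,cv2.COLOR_RGB2HSV);z=P[...,2]
    for nm,m in (('red',((hsv[...,0]<6)|(hsv[...,0]>174))&(hsv[...,1]>170)),('blue',(hsv[...,0]>105)&(hsv[...,0]<128)&(hsv[...,1]>150))):
        m=m&(z>.2)&(z<.26)&(P[...,0]>.55);print(n,nm,m.sum(),P[m].mean(0).round(3) if m.any() else '',P[m][:,2].max() if m.any() else '')
"
```

```text
t 67.4 tcp [0.4038 0.0437 0.4451] open 0.0442
[[-0.995  0.096  0.013]
 [ 0.096  0.995  0.016]
 [-0.011  0.017 -1.   ]]
[ 0.92566682 -1.43119962  0.44155032]
t red 121 [ 0.621 -0.229  0.237] 0.24240997713220702
t blue 86 [0.646 0.025 0.238] 0.24361864880856832
s red 122 [ 0.625 -0.228  0.233] 0.24517162191673403
s blue 134 [0.65  0.028 0.234] 0.24408755290282103
```

View pics/s37.png

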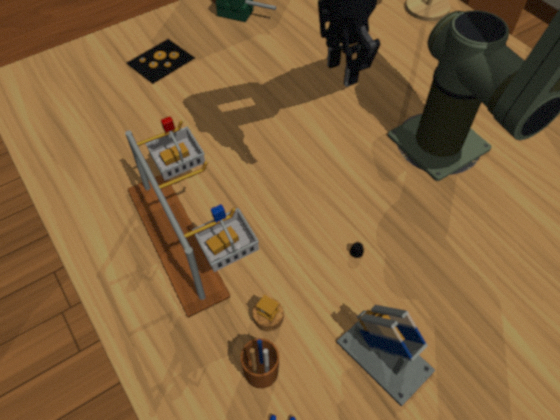

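View pics/t37.png

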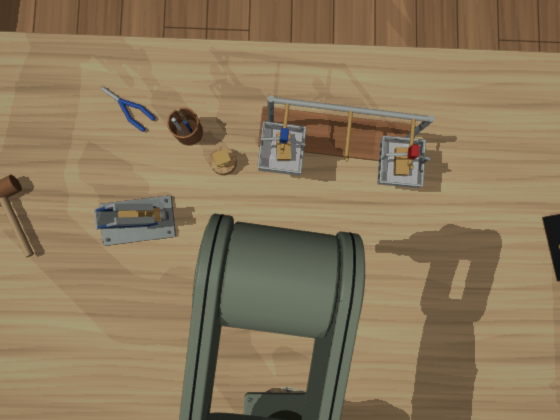

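View pics/w37.png

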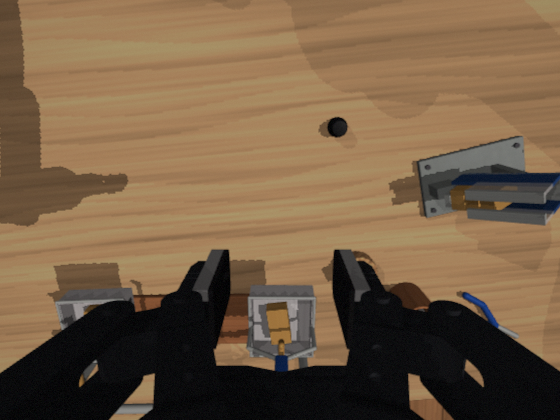

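Both baskets hang with their blanks (grip tops at z ≈ 0.243 m, expected 0.240). Three blanks are left in the chute, and no other basket is on the bench. Handing in.

```bash
python3 -c "
from plant import hand_in
print(hand_in())"
```

```text
the job is handed in; nothing more can be done
None
```

I loaded both baskets on the bench, red and blue, with one brass blank each, then hung them on the two outer hooks of the stand. The middle hook stayed free, there was no green basket, and I handed the job in at about 67 s.

- **Drawing the blanks:** each blank was the lowest one, drawn straight out along its slope. The others slid down each time, and the last images show the remaining three still in the chute.
- **Tool lean:** the move commands cannot tilt the tool, so I got the 44° lean by pushing the arm against its reach limits in free air. I took it out the same way before hanging the baskets, which left the tool about 1° off vertical.
- **Hanging:** both grip tops read about 243 mm above the bench, against 240 mm expected, which is within camera error. The gripper read almost no force once each basket was released.
- **Bystanders:** the tool pot, clock movement and loupe look unmoved in the pictures, but I did not measure their positions again.
- **Basket knock:** I did not see either basket knocked aside during the run.
- **Forces:** the wrist force stayed below about 7 N in every reading.
- **Checks:** none of the final checks failed or disagreed.

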